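# Fetch the mixing pot from behind the colour bottles

## Robot

A 7-joint arm with a two-finger parallel gripper is mounted at the origin on the work surface. World frame = base frame: x ahead of the robot, y to its left, z up, the work surface at z = 0. Lengths are in m, angles in rad, forces in N, time in s.
With the tool pointing down it reaches from about 0.4 to 0.85 m from the base axis. Payload 4.5 kg.
Tool frame: the origin (TCP) lies on the front face of the gripper's body, between the roots of the fingers; the fingertips stand 73 mm ahead of it and the grasp point (between the pads) lies 54 mm ahead of it; z points along the fingers, y is the line along which they close (so a half turn about z gives the same grasp; the last joint's range is limited). The gripper opens to 85 mm and grips with 20 to 120 N. Pads are 22 mm wide; open, the fingers measure 114 mm over their backs; the gripper's body (76 mm by 85 mm) begins 54 mm behind the grasp point. The pads swing forward as they close: fully open they stand 13 mm farther back than shut.
Start: joints at [-1.069, 0.689, -0.195, 1.565, 0.157, 0.902, -0.215], TCP at [0.282, 0.558, 0.304] pointing down, gripper open.
Joint ranges: [-3.01, 3.01], [-0.46, 2.08], [-1.47, 1.51], [0.13, 2.56], [-1, 4.14], [0.04, 2.09], [-2.66, 2.66]. Speed limits (rad/s): [2.57, 2.57, 3.14, 3.14, 3.14, 3.14, 3.14].

## Interface

Orientations are given as a rotation vector (axis times angle).
In Python, from workcell import manip gives the robot as it stands.
- The arm moves only by the tool move_arm, never from a script. Its argument "rows" is a list of rows, each a list of 5 numbers: the shift along the tool's x, y, z as a fraction of full scale, then the turn about the tool's z as a fraction of full scale, then the closure, from 0 (fully open) to 1 (shut). In form: [[tx, ty, tz, twist, jaw], ...]. A call has exactly 8 rows; each row is the pose to reach, as a shift and turn from the pose commanded when the call began, along the tool's axes at that moment; what a row does not reach only later rows make up. Full scale, the value 1, is 0.1 m for a shift and 0.5 rad for a turn. A row lasts 1/8 s, in which the tool goes at most 62.5 mm and 10.7 degrees, less where a joint would pass 70% of its speed; a pose out of reach is approached as far as the arm can. A call with a number of a shift or a turn outside -1 to 1 is refused whole. A call with a gripper value outside its range is refused whole. The fingers move at their own pace and stop on an object; the grip force is fixed at half the most. Time passes only in rows, so rows that repeat a pose let the fingers close, or fill a call up. It gives the time, the measured TCP pose, the force, the opening and the grip force at its end, in the units of the state.
- manip.observe(): the state, without advancing time (a new reading comes with each control period).
- manip.camera(name): name is "scene" or "top"; returns a dict with "frame" (384x512x3 uint8, blue, green, red), "z_map" (384x512 float32, m along the optical axis (not along the pixel's ray), 0 where there is no reading), "mtx" (3x3 intrinsics, pixels), "R" (3x3) and "t" (3): a world point X has camera coordinates R X + t. Camera axes: x right, y down, z forward; pixel columns grow to the right and rows downward; lengths in m; the calibration is good to about 2 mm. A picture is of the moment at which its call begins.
- manip.hand_in(): hands the job in; it is judged then, once.
Trained networks look in the newest picture that a camera, given by its name, has taken for a name from the list of things; names that differ only in an ending like _2 or _b are one class to them, and where a whole thing is asked for, a point or a joint stands for the part that bears it (a point fixed in the world has none). Each returns a list of dicts, best first, with "confidence" (0 to 1); they miss things now and then, are a little off and sometimes report something else, mostly with a low value. They report only what shows in the picture. A call takes as long as a camera call.
- manip.cut_out(camera, query): "pixels" (384x512 bool, what is visible of it) and "box" ([left, top, width, height] in pixels, round what is visible of it).
The state is a dict: "t": time; "q": joint angles; "qvel": joint speeds; "joint_efforts": joint torques, N m; "tcp_pos": TCP position; "tcp_rot": TCP orientation; "contact_force": force on the tool from outside, world axes, zero at the start; "wrist_torque": the same for the moment, N m; "finger_gap": finger opening in m; "finger_force": force on a finger pad.
Only numpy, scipy, OpenCV 4.12 (cv2) and the standard library are available. Lean on these libraries where they do the work, as an engineer would, in place of code of your own. Each camera call takes 0.05 s, during which the arm holds its last target. There are 200 camera calls.

## Task

Fetch the white porcelain pot that stands hemmed in behind the three corked bottles on the dark wooden stand: first clear all three bottles off the stand and stand them upright in the metal tray, then set the pot down gently in the middle of the white tile. With the pot there, put each bottle back upright on the stand exactly where that bottle stood at the start; tip nothing over, and leave the glass, the jar and the brush alone.

Things in the scene. Friction and masses are not known exactly. Their poses are not given: they have to be found in the camera images.
- slim_mid (a point): Slim round bottle of brown glass with a cork: 120 high over all, straight body 33 in diameter up to 96, above that a narrow neck and cork (21). The point is on its axis, half-way up (60 above its foot); z is up. About 0.09 kg. It starts on one of the stand's three bottle places. Grip it across the body in its upper half, about 75 above the foot, so that the finger tips pass over the pot. (Sizes in mm.)
- stout_mid (a point): Stout round bottle of brown glass with a wide cork: 104 high over all, straight body 42 in diameter up to 84, above that neck and cork (36). The point is on its axis, half-way up (52 above its foot); z is up. About 0.14 kg. Starts on one of the three bottle places. Grip across the body about 65 to 70 above the foot. (Sizes in mm.)
- square_mid (a point): Square bottle of brown glass with a small cork: 110 high over all, body 34 x 34 up to 86, above that a narrow neck and cork (23). The point is on its axis, half-way up (55 above its foot); x and y are square to its sides; z is up. About 0.11 kg. Starts on one of the three bottle places. Grip across two flat sides about 68 above the foot. (Sizes in mm.)
- pot_mid (a point): White open porcelain mixing pot without handle: round, 52 in outer diameter, 30 high, wall 5. The point is on its axis, half-way up (15 above its foot); z is up. About 0.09 kg. It starts on the stand behind (+x side of the stand) the three bottles, which stand in an arc 56 to 58 from it and rise too high round it for a gripper to come down on it. Grip it across its diameter, low. (Sizes in mm.)
- stand: Dark wooden board, 150 (x) x 170 (y) x 12 high, fixed; origin at the centre of its underside. Round cork pads set flush in its top mark the places: pot place at x = +35, y = 0; bottle places at x = -21, y = 0 (front) and at x = +2, y = +48 and -48 (sides). Which bottle is on which place differs from start to start. When all are on the stand, a gripper that closes along the stand's x axis has free finger room beside each bottle. (Sizes in mm.)
- tray: Aluminium tray, fixed, 240 (x) x 120 (y) outside, rim 10 high, walls and floor 4 thick; origin at the centre of its underside. The side area for the bottles: all three fit along its length (x), 70 apart. (Sizes in mm.)
- tile: White ceramic tile, fixed, 100 x 100 x 8 high; origin at the centre of its underside. The pot goes on the middle of its top. (Sizes in mm.)
- glass: Bystander: drinking glass, mouth 68 in diameter, 55 high, origin at the centre of its underside. Leave alone. (Sizes in mm.)
- jar: Bystander: low glass jar with white cap, 54 in diameter, 45 high, origin at the centre of its underside. Leave alone. (Sizes in mm.)
- brush: Bystander: brush 170 long, lying flat along its own x axis beyond the work, origin beneath its middle. Leave alone. (Sizes in mm.)

How it is judged:
By the outcome, as a careful person would: the job done as asked, in the order asked, and still so for the second after the job is handed in, with the robot touching nothing.
It also fails if it takes over 144 s, if anything falls off the work surface, if the arm or the gripper's body presses on something with over 40 N, if the wrist force passes 120 N, or if a joint passes its speed limit or range.

## Working session

There is one attempt and no reset: what is moved stays moved. The work goes in short steps, Python scripts to look and compute and a tool call to move; the robot and the scene stay as the last step left them, time stands still between calls to the robot, and variables do not carry over. Pictures are saved under pics/ and viewed, at most 14 in all, crops included, and the job is handed in when it is done.

Besides the shell and the picture viewer there is one more tool, called after "Call:" by a JSON object that holds its "name" and its "arguments". move_arm: Moves the arm, as the interface text tells. Shift numbers are shares of 0.1 m and turn numbers shares of 0.5 rad, none past 1 either way. Its arguments: {"type":"object","properties":{"rows":{"type":"array"}},"required":["rows"]}

```bash
mkdir -p pics
cat > h.py <<'E'
from workcell import manip
import numpy as np, cv2
def cloud(c,mask=None):
    z=c["z_map"]; v,u=np.nonzero((z>0)&(mask if mask is not None else True))
    d=z[v,u]; K=c["mtx"]
    p=np.stack([(u-K[0,2])*d/K[0,0],(v-K[1,2])*d/K[1,1],d],1)
    return (p-c["t"])@c["R"]
def pix(c,X):
    x=c["R"]@np.array(X)+c["t"]; x=c["mtx"]@x; return x[:2]/x[2]
E
python3 - <<'E'
from h import *
s=manip.observe(); print({k:np.round(v,3) for k,v in s.items()})
ims=[]
for n in("scene","top"):
    c=manip.camera(n); cv2.imwrite(f"pics/{n}0.png",c["frame"]); print(n,(-c["R"].T@c["t"]).round(3))
    for q in "slim_mid stout_mid square_mid pot_mid stand tray tile glass jar brush".split():
        for r in manip.cut_out(n,q)[:2]:
            p=cloud(c,r["pixels"])
            if len(p): print(n,q,round(r["confidence"],2),r["box"],"med",np.median(p,0).round(3),"lo",np.percentile(p,2,0).round(3),"hi",np.percentile(p,98,0).round(3))
E
```

```text
{'t': np.float64(0.0), 'q': array([-1.069,  0.69 , -0.194,  1.566,  0.157,  0.903, -0.215]), 'qvel': array([ 0.001, -0.001,  0.   , -0.002, -0.   ,  0.   ,  0.001]), 'joint_efforts': array([ 0.0000e+00, -5.3961e+01, -1.2670e+00, -1.5854e+01,  9.0000e-03,
        1.0000e-02,  0.0000e+00]), 'tcp_pos': array([0.282, 0.557, 0.303]), 'tcp_rot': array([-7.280e-01, -3.056e+00,  3.000e-03]), 'contact_force': array([-0.92 ,  0.064, -0.115]), 'wrist_torque': array([-0.001,  0.023, -0.006]), 'finger_force': np.float64(0.0), 'finger_gap': np.float64(0.085)}
scene [0.983 0.646 0.711]
scene slim_mid 0.82 [211.1, 108.0, 13.9, 38.2] med [ 0.568 -0.304  0.083] lo [ 0.55  -0.324  0.026] hi [ 0.58  -0.296  0.132]
scene slim_mid 0.2 [227.5, 114.3, 9.1, 33.2] med [ 0.545 -0.27   0.091] lo [ 0.452 -0.436  0.001] hi [ 0.552 -0.237  0.123]
scene stout_mid 0.55 [230.9, 126.8, 14.3, 36.4] med [ 0.55  -0.206  0.073] lo [ 0.527 -0.231  0.015] hi [ 0.563 -0.199  0.117]
scene pot_mid 0.55 [211.7, 141.3, 19.6, 19.6] med [ 0.586 -0.253  0.032] lo [ 0.564 -0.286  0.017] hi [ 0.611 -0.235  0.044]
scene stand 0.79 [19
[... 1691 characters left out ...]
182  0.018]
top tray 0.91 [130.6, 178.0, 52.0, 82.5] med [0.534 0.283 0.006] lo [0.422 0.22  0.001] hi [0.65  0.347 0.013]
top tile 0.92 [237.0, 190.4, 42.3, 43.8] med [ 0.544 -0.02   0.009] lo [ 0.491 -0.072  0.004] hi [0.597 0.033 0.014]
top glass 0.79 [170.0, 130.2, 26.7, 26.7] med [0.754 0.197 0.022] lo [0.718 0.162 0.002] hi [0.778 0.224 0.058]
top glass 0.62 [219.3, 136.0, 56.9, 14.3] med [0.753 0.033 0.019] lo [ 0.734 -0.069  0.013] hi [0.772 0.09  0.024]
top jar 0.53 [302.9, 127.2, 19.4, 18.8] med [ 0.763 -0.18   0.045] lo [ 0.743 -0.204  0.016] hi [ 0.784 -0.159  0.049]
top brush 0.73 [220.1, 131.2, 55.5, 18.9] med [0.753 0.028 0.019] lo [ 0.734 -0.069  0.009] hi [0.772 0.092 0.024]
```

Run:
```python
from h import *
a=cv2.imread("pics/top0.png")[165:255,290:390]; b=cv2.imread("pics/scene0.png")[95:190,185:285]
a=cv2.resize(a,None,fx=4,fy=4,interpolation=cv2.INTER_CUBIC); b=cv2.resize(b,(400,380),interpolation=cv2.INTER_CUBIC)[:360]
cv2.imwrite("pics/c0.png",np.hstack([a,b]))
# fine fit: slabs of cloud
P=[]
for n in("top","scene"):
    c=manip.camera(n); p=cloud(c); P.append(p)
    # stand edges from the cut out mask
    for q in("stand","tile","tray"):
        r=manip.cut_out(n,q)[0]; m=cloud(c,r["pixels"]); 
        zt={"stand":.012,"tile":.008,"tray":.01}[q]
        m=m[(abs(m[:,2]-zt)<.004)] if q!="tray" else m
        rect=cv2.minAreaRect(m[:,:2].astype(np.float32)); print(n,q,np.round(rect[0],4),np.round(rect[1],4),round(rect[2],2),np.median(m[:,2]).round(4))
    for nm,(x,y) in dict(slim=(.56,-.304),stout=(.541,-.211),sq=(.53,-.263),pot=(.585,-.262)).items():
        s=p[(np.hypot(p[:,0]-x,p[:,1]-y)<.024)]
        hi=s[:,2].max()
        t=s[s[:,2]>np.percentile(s[:,2],98)-.012]
        print(n,nm,"max",hi.round(3),"top c",((t.max(0)+t.min(0))/2).round(4),(t.max(0)-t.min(0)).round(3),len(t), "zq",np.percentile(s[:,2],[50,80,95]).round(3))
```

```text
top stand [ 0.5506 -0.2683] [0.1498 0.17  ] 11.79 0.0124
top tile [ 0.5459 -0.0212] [0.1014 0.1025] 24.82 0.0088
top tray [0.5363 0.2838] [0.1278 0.2444] 81.73 0.0055
top slim max 0.137 top c [ 0.5627 -0.3147  0.1301] [0.019 0.021 0.014] 53 zq [0.088 0.122 0.134]
top stout max 0.121 top c [ 0.5421 -0.2185  0.116 ] [0.033 0.03  0.01 ] 130 zq [0.098 0.117 0.119]
top sq max 0.128 top c [ 0.5303 -0.2728  0.121 ] [0.021 0.022 0.013] 63 zq [0.096 0.121 0.124]
top pot max 0.047 top c [ 0.5853 -0.2624  0.0403] [0.047 0.047 0.013] 64 zq [0.022 0.041 0.045]
scene stand [ 0.5513 -0.2667] [0.1534 0.1718] 11.65 0.0121
scene tile [ 0.5467 -0.0197] [0.1028 0.1023] 24.84 0.0082
scene tray [0.5324 0.2801] [0.1291 0.2504] 82.34 0.0045
scene slim max 0.134 top c [ 0.5644 -0.3134  0.1279] [0.019 0.025 0.013] 42 zq [0.083 0.112 0.131]
scene stout max 0.119 top c [ 0.5429 -0.218   0.1122] [0.036 0.033 0.013] 104 zq [0.068 0.103 0.116]
scene sq max 0.125 top c [ 0.5314 -0.2719  0.1184] [0.023 0.025 0.014] 50 zq [0.096 0.116 0.123]
scene pot max 0.044 top c [ 0.5851 -0.2626  0.0377] [0.046 0.046 0.013] 73 zq [0.033 0.041 0.042]
```

View pics/c0.png

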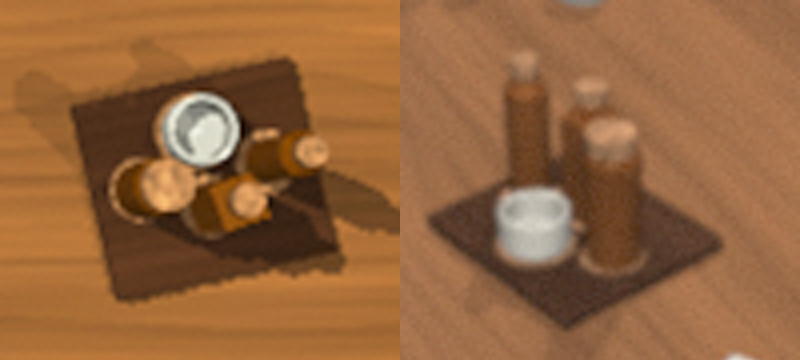

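View pics/top0.png

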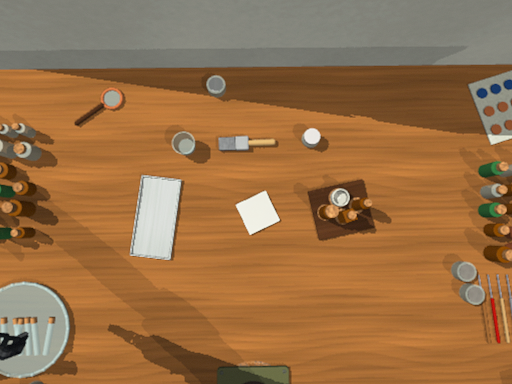

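Stout stands at about (.543,-.219), square (.530,-.272), slim (.563,-.314), pot (.585,-.262). In the crop the pot is at about (200,130), stout at (165,185), square at (240,200) and slim at (312,152). Stand yaw is about 11.7° and its top is at z=.012. The tile is at (.546,-.020) and the tray at (.534,.282), yaw -8.3°. I'm moving towards the stand now.

Call:
{"name": "move_arm", "arguments": {"rows": [[-0.12,-0.12,0,0,0],[-0.25,-0.25,0,0,0],[-0.37,-0.37,0,0,0],[-0.5,-0.5,0,0,0],[-0.62,-0.62,0,0,0],[-0.75,-0.75,0,0,0],[-0.87,-0.87,0,0,0],[-1,-1,0,0,0]]}}

```text
t: 2.5
tcp_pos: [0.3263, 0.4225, 0.3039]
tcp_rot: [-0.728, -3.056, -0.0]
contact_force: [0.1, -0.2, -1.0]
finger_gap: 0.0854
finger_force: 0.0
```

Call:
{"name": "move_arm", "arguments": {"rows": [[-0.12,-0.12,0,0,0],[-0.25,-0.25,0,0,0],[-0.37,-0.37,0,0,0],[-0.5,-0.5,0,0,0],[-0.62,-0.62,0,0,0],[-0.75,-0.75,0,0,0],[-0.87,-0.87,0,0,0],[-1,-1,0,0,0]]}}

```text
t: 3.5
tcp_pos: [0.3705, 0.2882, 0.3039]
tcp_rot: [0.728, 3.056, 0.0]
contact_force: [1.1, 0.8, 0.3]
finger_gap: 0.0853
finger_force: 0.0
```

Call:
{"name": "move_arm", "arguments": {"rows": [[-0.12,-0.12,0,0,0],[-0.25,-0.25,0,0,0],[-0.37,-0.37,0,0,0],[-0.5,-0.5,0,0,0],[-0.62,-0.62,0,0,0],[-0.75,-0.75,0,0,0],[-0.87,-0.87,0,0,0],[-1,-1,0,0,0]]}}

```text
t: 4.5
tcp_pos: [0.4145, 0.1539, 0.3039]
tcp_rot: [0.728, 3.056, 0.0]
contact_force: [1.0, 0.6, -0.3]
finger_gap: 0.0855
finger_force: 0.0
```

Call:
{"name": "move_arm", "arguments": {"rows": [[-0.12,-0.12,0,0,0],[-0.25,-0.25,0,0,0],[-0.37,-0.37,0,0,0],[-0.5,-0.5,0,0,0],[-0.62,-0.62,0,0,0],[-0.75,-0.75,0,0,0],[-0.87,-0.87,0,0,0],[-1,-1,0,0,0]]}}

```text
t: 5.5
tcp_pos: [0.4586, 0.0196, 0.3039]
tcp_rot: [0.728, 3.056, 0.0]
contact_force: [-0.2, -0.4, 0.7]
finger_gap: 0.0853
finger_force: 0.0
```

Call:
{"name": "move_arm", "arguments": {"rows": [[-0.12,-0.12,0,0.12,0],[-0.25,-0.25,0,0.25,0],[-0.37,-0.37,0,0.37,0],[-0.5,-0.5,0,0.5,0],[-0.62,-0.62,0,0.62,0],[-0.75,-0.75,0,0.75,0],[-0.87,-0.87,0,0.87,0],[-1,-1,0,1,0]]}}

```text
t: 6.5
tcp_pos: [0.503, -0.1149, 0.3038]
tcp_rot: [-1.467, -2.778, -0.0]
contact_force: [0.4, -0.1, -0.2]
finger_gap: 0.0852
finger_force: 0.0
```

```bash
cat >> h.py <<'E'
from scipy.spatial.transform import Rotation as Ro
def to(x,y,z,yaw=101.7):
    "print the tool shift (in shares) to the target"
    s=manip.observe(); R=Ro.from_rotvec(s["tcp_rot"]).as_matrix(); p=np.array(s["tcp_pos"])
    th=np.degrees(np.arctan2(R[1,0],R[0,0]))
    print("t",round(s["t"],2),"tcp",p.round(4),"yaw",th.round(2),"gap",round(s["finger_gap"],4),"F",np.round(s["contact_force"],1),"tilt",R[:2,2].round(4))
    print("shift",(R.T@(np.array([x,y,z])-p)/.1).round(3),"twist",round(np.radians(th-yaw)/.5,3))
E
python3 -c "
from h import *
to(.543,-.219,.22); print(manip.observe()['q'].round(2))"
```

```text
t 6.5 tcp [ 0.503  -0.1149  0.3038] yaw 124.32 gap 0.0852 F [ 0.4 -0.1 -0.2] tilt [-0.      0.0002]
shift [-1.086 -0.257  0.838] twist 0.79
[ 0.22  0.55 -0.13  1.89  0.1   0.71  0.63]
```

Call:
{"name": "move_arm", "arguments": {"rows": [[-0.12,-0.03,0.1,0.1,0],[-0.25,-0.06,0.2,0.2,0],[-0.37,-0.1,0.3,0.3,0],[-0.5,-0.13,0.4,0.4,0],[-0.65,-0.16,0.5,0.5,0],[-0.8,-0.2,0.6,0.65,0],[-0.95,-0.257,0.7,0.79,0],[-1,-0.257,0.8,0.79,0]]}}

```text
t: 7.5
tcp_pos: [0.5382, -0.2126, 0.2232]
tcp_rot: [1.982, 2.437, -0.001]
contact_force: [-0.2, 0.0, 0.4]
finger_gap: 0.0852
finger_force: 0.0
```

```bash
python3 -c "
from h import *
to(.543,-.219,.137)
c=manip.camera('top'); a=cv2.resize(c['frame'][150:260,280:400],None,fx=5,fy=5,interpolation=cv2.INTER_CUBIC); cv2.imwrite('pics/c1.png',a)"
```

```text
t 7.5 tcp [ 0.5382 -0.2126  0.2232] yaw 101.75 gap 0.0852 F [-0.2  0.   0.4] tilt [ 0.     -0.0011]
shift [-0.072  0.034  0.862] twist 0.002
```

View pics/c1.png

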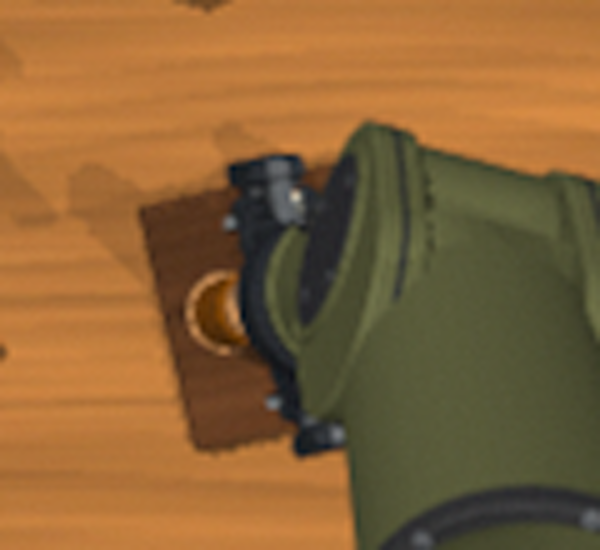

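The picture shows the jaws straddling the stout bottle (body visible at about (225,310)). I'll descend and grip it.

Call:
{"name": "move_arm", "arguments": {"rows": [[-0.07,0.035,0.15,0,0],[-0.07,0.035,0.35,0,0],[-0.07,0.035,0.55,0,0],[-0.07,0.035,0.7,0,0],[-0.07,0.035,0.8,0,0],[-0.07,0.035,0.86,0,0],[-0.07,0.035,0.86,0,0],[-0.07,0.035,0.86,0,0.2]]}}

```text
t: 8.55
tcp_pos: [0.5434, -0.217, 0.1384]
tcp_rot: [1.978, 2.439, 0.001]
contact_force: [-0.0, 0.5, 0.4]
finger_gap: 0.0697
finger_force: 0.0
```

```bash
python3 -c "
from h import *
to(.543,-.219,.137)
c=manip.camera('scene'); a=cv2.resize(c['frame'][80:200,170:300],None,fx=5,fy=5,interpolation=cv2.INTER_CUBIC); cv2.imwrite('pics/c2.png',a)"
```

```text
t 8.55 tcp [ 0.5434 -0.217   0.1384] yaw 101.92 gap 0.0697 F [-0.   0.5  0.4] tilt [ 0.001  -0.0003]
shift [-0.018 -0.008  0.014] twist 0.008
```

View pics/c2.png

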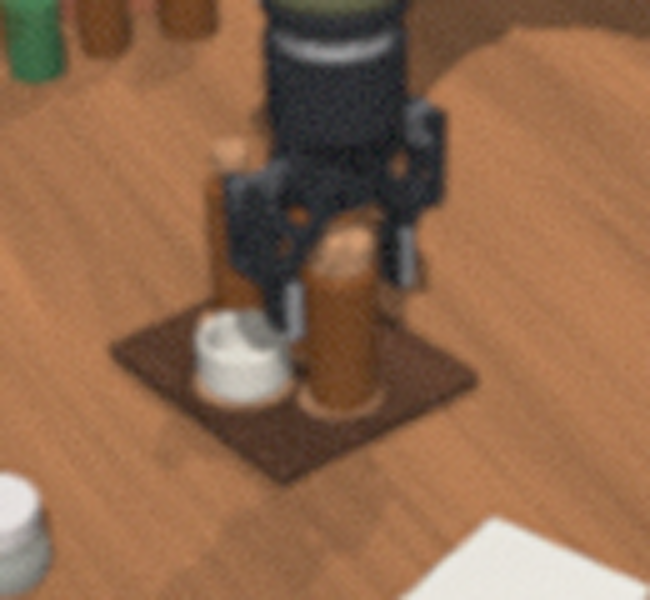

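The stout bottle is centred between the pads, at about (340,310) in the crop. Closing and lifting.

Call:
{"name": "move_arm", "arguments": {"rows": [[-0.01,0,0.01,0,0.5],[-0.01,0,0.01,0,0.8],[-0.01,0,0.01,0,1],[-0.01,0,0.01,0,1],[-0.01,0,0.01,0,1],[-0.01,0,-0.15,0,1],[-0.01,0,-0.4,0,1],[-0.01,0,-0.7,0,1]]}}

```text
t: 9.6
tcp_pos: [0.5432, -0.2175, 0.2087]
tcp_rot: [-1.978, -2.44, -0.0]
contact_force: [0.9, 0.1, 0.1]
finger_gap: 0.04
finger_force: 60.6
```

```bash
python3 -c "
from h import *
to(.4604,.2726,.2)"
```

```text
t 9.6 tcp [ 0.5432 -0.2175  0.2087] yaw 101.94 gap 0.04 F [0.9 0.1 0.1] tilt [-0.0006  0.0006]
shift [4.966 0.204 0.091] twist 0.008
```

Call:
{"name": "move_arm", "arguments": {"rows": [[0.1,0,0,0,1],[0.23,0.01,0,0,1],[0.36,0.02,0,0,1],[0.49,0.02,0,0,1],[0.62,0.03,0,0,1],[0.75,0.03,0,0,1],[0.87,0.04,0,0,1],[1,0.04,0,0,1]]}}

```text
t: 10.6
tcp_pos: [0.5265, -0.1185, 0.2079]
tcp_rot: [1.979, 2.44, 0.0]
contact_force: [0.2, -0.2, -0.8]
finger_gap: 0.0403
finger_force: 60.7
```

Call:
{"name": "move_arm", "arguments": {"rows": [[0.12,0,0,0,1],[0.25,0.01,0,0,1],[0.37,0.02,0,0,1],[0.5,0.02,0,0,1],[0.62,0.03,0,0,1],[0.75,0.03,0,0,1],[0.87,0.04,0,0,1],[1,0.04,0,0,1]]}}

```text
t: 11.6
tcp_pos: [0.5098, -0.0198, 0.2079]
tcp_rot: [1.979, 2.44, 0.0]
contact_force: [-0.3, -0.3, -2.1]
finger_gap: 0.0405
finger_force: 60.7
```

Call:
{"name": "move_arm", "arguments": {"rows": [[0.12,0,0,0,1],[0.25,0.01,0,0,1],[0.37,0.02,0,0,1],[0.5,0.02,0,0,1],[0.62,0.03,0,0,1],[0.75,0.03,0,0,1],[0.87,0.04,0,0,1],[1,0.04,0,0,1]]}}

```text
t: 12.6
tcp_pos: [0.493, 0.0789, 0.2079]
tcp_rot: [1.979, 2.44, 0.0]
contact_force: [-0.1, -0.2, -1.7]
finger_gap: 0.0405
finger_force: 60.7
```

Call:
{"name": "move_arm", "arguments": {"rows": [[0.12,0,0,0,1],[0.25,0.01,0,0,1],[0.37,0.02,0,0,1],[0.5,0.02,0,0,1],[0.62,0.03,0,0,1],[0.75,0.03,0,0,1],[0.87,0.04,0,0,1],[1,0.04,0,0,1]]}}

```text
t: 13.6
tcp_pos: [0.4763, 0.1775, 0.2079]
tcp_rot: [1.979, 2.44, 0.0]
contact_force: [0.9, -0.6, -1.0]
finger_gap: 0.0403
finger_force: 60.7
```

Call:
{"name": "move_arm", "arguments": {"rows": [[0.12,0,0,0,1],[0.25,0.01,0,0,1],[0.37,0.02,0,0,1],[0.5,0.02,0,0,1],[0.62,0.03,0.1,0,1],[0.75,0.03,0.2,0,1],[0.9,0.04,0.3,0,1],[0.97,0.04,0.4,0,1]]}}

```text
t: 14.6
tcp_pos: [0.4598, 0.274, 0.1669]
tcp_rot: [-1.977, -2.441, -0.0]
contact_force: [-0.7, -0.4, -1.0]
finger_gap: 0.0404
finger_force: 60.7
```

```bash
python3 -c "
from h import *
to(.4604,.2726,.1305)"
```

```text
t 14.6 tcp [0.4598 0.274  0.1669] yaw 102.01 gap 0.0404 F [-0.7 -0.4 -1. ] tilt [-0.0004  0.0005]
shift [-0.015  0.003  0.364] twist 0.011
```

Call:
{"name": "move_arm", "arguments": {"rows": [[0,0,0.1,0,1],[0,0,0.2,0,1],[0,0,0.29,0,1],[0,0,0.34,0,1],[0,0,0.37,0,1],[0,0,0.37,0,1],[0,0,0.37,0,1],[0,0,0.37,0,1]]}}

```text
t: 15.6
tcp_pos: [0.4604, 0.2726, 0.1312]
tcp_rot: [1.979, 2.44, 0.001]
contact_force: [-0.7, 0.2, -0.3]
finger_gap: 0.0407
finger_force: 60.7
```

```bash
python3 -c "
from h import *
to(.53,-.272,.24)"
```

```text
t 15.6 tcp [0.4604 0.2726 0.1312] yaw 101.92 gap 0.0407 F [-0.7  0.2 -0.3] tilt [0.0005 0.0004]
shift [-5.472 -0.443 -1.09 ] twist 0.008
```

Call:
{"name": "move_arm", "arguments": {"rows": [[0,0,0.02,0,1],[0,0,0.02,0,1],[0,0,0.02,0,0.3],[0,0,0.02,0,0.3],[0,0,0.02,0,0.3],[0,0,-0.1,0,0.3],[0,0,-0.5,0,0.3],[0,0,-0.9,0,0.3]]}}

```text
t: 16.6
tcp_pos: [0.4601, 0.2724, 0.2224]
tcp_rot: [-1.979, -2.44, 0.0]
contact_force: [1.1, 0.2, -0.1]
finger_gap: 0.0596
finger_force: 0.0
```

```bash
python3 -c "
from h import *
to(.53,-.272,.24)"
```

```text
t 16.6 tcp [0.4601 0.2724 0.2224] yaw 101.91 gap 0.0596 F [ 1.1  0.2 -0.1] tilt [-0.0002 -0.0001]
shift [-5.471 -0.44  -0.176] twist 0.008
```

Call:
{"name": "move_arm", "arguments": {"rows": [[-0.12,0,0,0,0.2],[-0.25,-0.02,0,0,0.2],[-0.37,-0.03,0,0,0.2],[-0.5,-0.04,0,0,0.2],[-0.62,-0.05,0,0,0.2],[-0.75,-0.06,0,0,0.2],[-0.87,-0.07,0,0,0.2],[-1,-0.08,0,0,0.2]]}}

```text
t: 17.6
tcp_pos: [0.4731, 0.1723, 0.2209]
tcp_rot: [-1.979, -2.44, -0.0]
contact_force: [-0.1, 0.3, -1.1]
finger_gap: 0.0679
finger_force: 0.0
```

Call:
{"name": "move_arm", "arguments": {"rows": [[-0.12,0,0,0,0.2],[-0.25,-0.02,0,0,0.2],[-0.37,-0.03,0,0,0.2],[-0.5,-0.04,0,0,0.2],[-0.62,-0.05,0,0,0.2],[-0.75,-0.06,0,0,0.2],[-0.87,-0.07,0,0,0.2],[-1,-0.08,0,0,0.2]]}}

```text
t: 18.6
tcp_pos: [0.4859, 0.0728, 0.2209]
tcp_rot: [-1.979, -2.44, -0.0]
contact_force: [-0.4, -0.2, -0.1]
finger_gap: 0.0683
finger_force: 0.0
```

Call:
{"name": "move_arm", "arguments": {"rows": [[-0.12,0,0,0,0.2],[-0.25,-0.02,0,0,0.2],[-0.37,-0.03,0,0,0.2],[-0.5,-0.04,0,0,0.2],[-0.62,-0.05,0,0,0.2],[-0.75,-0.06,0,0,0.2],[-0.87,-0.07,0,0,0.2],[-1,-0.08,0,0,0.2]]}}

```text
t: 19.6
tcp_pos: [0.4988, -0.0267, 0.2209]
tcp_rot: [-1.979, -2.44, -0.0]
contact_force: [0.2, 1.1, -0.2]
finger_gap: 0.0684
finger_force: 0.0
```

Call:
{"name": "move_arm", "arguments": {"rows": [[-0.12,0,0,0,0.2],[-0.25,-0.02,0,0,0.2],[-0.37,-0.03,0,0,0.2],[-0.5,-0.04,0,0,0.2],[-0.62,-0.05,0,0,0.2],[-0.75,-0.06,0,0,0.2],[-0.87,-0.07,0,0,0.2],[-1,-0.08,0,0,0.2]]}}

```text
t: 20.6
tcp_pos: [0.5116, -0.1262, 0.2209]
tcp_rot: [-1.978, -2.44, -0.0]
contact_force: [0.1, 0.0, -0.5]
finger_gap: 0.0681
finger_force: 0.0
```

Call:
{"name": "move_arm", "arguments": {"rows": [[-0.12,0,0,0,0.2],[-0.25,-0.02,0,0,0.2],[-0.37,-0.03,0,0,0.2],[-0.5,-0.04,0,0,0.2],[-0.62,-0.05,0,0,0.2],[-0.75,-0.06,0,0,0.2],[-0.87,-0.07,0,0,0.2],[-1,-0.08,0,0,0.2]]}}

```text
t: 21.6
tcp_pos: [0.5244, -0.2257, 0.2208]
tcp_rot: [-1.978, -2.44, -0.0]
contact_force: [0.8, 0.0, 0.8]
finger_gap: 0.0681
finger_force: 0.0
```

```bash
python3 -c "
from h import *
to(.5305,-.272,.136)
c=manip.camera('scene')
for q in ('stout_mid','square_mid','slim_mid'):
  for r in manip.cut_out('scene',q)[:2]:
    p=cloud(c,r['pixels']); print(q,round(r['confidence'],2),np.median(p,0).round(3),p[:,2].max().round(3),p[:,2].min().round(3))
"
```

```text
t 21.6 tcp [ 0.5244 -0.2257  0.2208] yaw 101.93 gap 0.0681 F [0.8 0.  0.8] tilt [-0.0001  0.0002]
shift [-0.466 -0.036  0.848] twist 0.008
stout_mid 0.81 [0.473 0.278 0.07 ] 0.111 -0.001
square_mid 0.68 [ 0.539 -0.261  0.068] 0.164 -0.002
slim_mid 0.84 [ 0.568 -0.303  0.085] 0.135 0.0
```

Call:
{"name": "move_arm", "arguments": {"rows": [[-0.25,-0.02,0,0,0.15],[-0.46,-0.035,0,0,0.15],[-0.465,-0.035,0,0,0.15],[-0.465,-0.035,0.25,0,0.15],[-0.465,-0.035,0.5,0,0.15],[-0.465,-0.035,0.75,0,0.15],[-0.465,-0.035,0.84,0,0.15],[-0.465,-0.035,0.84,0,0.15]]}}

```text
t: 22.8
tcp_pos: [0.5304, -0.2705, 0.1366]
tcp_rot: [-1.977, -2.44, -0.0]
contact_force: [0.4, 0.9, -0.6]
finger_gap: 0.0726
finger_force: 0.0
```

Call:
{"name": "move_arm", "arguments": {"rows": [[0,0,0,0,0.4],[0,0,0,0,0.7],[0,0,0,0,1],[0,0,0,0,1],[0,0,0,0,1],[0,0,0,0,1],[0,0,0,0,1],[0,0,0,0,1]]}}

```text
t: 23.8
tcp_pos: [0.531, -0.2712, 0.1379]
tcp_rot: [1.978, 2.439, 0.001]
contact_force: [-1.0, 1.1, 6.6]
finger_gap: 0.0341
finger_force: 57.5
```

```bash
python3 -c "
from h import *
to(.5316,.2622,.2)"
```

```text
t 23.8 tcp [ 0.531  -0.2712  0.1379] yaw 101.92 gap 0.0341 F [-1.   1.1  6.6] tilt [ 0.0015 -0.0004]
shift [ 5.218  1.109 -0.623] twist 0.008
```

Call:
{"name": "move_arm", "arguments": {"rows": [[0,0,-0.1,0,1],[0,0,-0.3,0,1],[0,0,-0.5,0,1],[0.05,0,-0.65,0,1],[0.2,0,-0.7,0,1],[0.35,0,-0.7,0,1],[0.5,0.05,-0.7,0,1],[0.7,0.1,-0.7,0,1]]}}

```text
t: 24.8
tcp_pos: [0.5258, -0.1992, 0.2063]
tcp_rot: [-1.978, -2.44, 0.0]
contact_force: [-0.7, 0.1, -2.0]
finger_gap: 0.0342
finger_force: 57.7
```

Call:
{"name": "move_arm", "arguments": {"rows": [[0.12,0.02,0,0,1],[0.25,0.05,0,0,1],[0.37,0.08,0,0,1],[0.5,0.11,0,0,1],[0.62,0.14,0,0,1],[0.75,0.17,0,0,1],[0.87,0.2,0,0,1],[1,0.22,0,0,1]]}}

```text
t: 25.8
tcp_pos: [0.5268, -0.0974, 0.2069]
tcp_rot: [1.979, 2.44, 0.0]
contact_force: [1.4, -0.3, 0.0]
finger_gap: 0.034
finger_force: 57.7
```

Call:
{"name": "move_arm", "arguments": {"rows": [[0.12,0.02,0,0,1],[0.25,0.05,0,0,1],[0.37,0.08,0,0,1],[0.5,0.11,0,0,1],[0.62,0.14,0,0,1],[0.75,0.17,0,0,1],[0.87,0.2,0,0,1],[1,0.22,0,0,1]]}}

```text
t: 26.8
tcp_pos: [0.5276, 0.005, 0.2069]
tcp_rot: [1.979, 2.44, 0.0]
contact_force: [-0.2, 0.9, -1.3]
finger_gap: 0.0339
finger_force: 57.7
```

Call:
{"name": "move_arm", "arguments": {"rows": [[0.12,0.02,0,0,1],[0.25,0.05,0,0,1],[0.37,0.08,0,0,1],[0.5,0.11,0,0,1],[0.62,0.14,0,0,1],[0.75,0.17,0,0,1],[0.87,0.2,0,0,1],[1,0.22,0,0,1]]}}

```text
t: 27.8
tcp_pos: [0.5285, 0.1073, 0.2069]
tcp_rot: [1.979, 2.44, 0.0]
contact_force: [-0.6, 0.0, -2.3]
finger_gap: 0.0341
finger_force: 57.7
```

Call:
{"name": "move_arm", "arguments": {"rows": [[0.12,0.02,0,0,1],[0.25,0.05,0,0,1],[0.37,0.08,0,0,1],[0.5,0.11,0,0,1],[0.62,0.14,0,0,1],[0.75,0.17,0,0,1],[0.87,0.2,0,0,1],[1,0.22,0,0,1]]}}

```text
t: 28.8
tcp_pos: [0.5294, 0.2097, 0.2069]
tcp_rot: [1.979, 2.44, 0.0]
contact_force: [-0.2, 1.0, -1.0]
finger_gap: 0.0339
finger_force: 57.7
```

```bash
python3 -c "
from h import *
to(.5316,.2622,.131)"
```

```text
t 28.8 tcp [0.5294 0.2097 0.2069] yaw 101.91 gap 0.0339 F [-0.2  1.  -1. ] tilt [0.0002 0.    ]
shift [0.509 0.13  0.759] twist 0.007
```

Call:
{"name": "move_arm", "arguments": {"rows": [[0.15,0.03,0,0,1],[0.35,0.08,0.05,0,1],[0.51,0.13,0.2,0,1],[0.51,0.13,0.4,0,1],[0.51,0.13,0.57,0,1],[0.51,0.13,0.68,0,1],[0.51,0.13,0.74,0,1],[0.51,0.13,0.77,0,1]]}}

```text
t: 29.8
tcp_pos: [0.5317, 0.2614, 0.1299]
tcp_rot: [-1.979, -2.44, -0.0]
contact_force: [-4.7, -0.2, 17.6]
finger_gap: 0.0341
finger_force: 59.6
```

Call:
{"name": "move_arm", "arguments": {"rows": [[0,0,0,0,1],[0,0,0,0,1],[0,0,0,0,0.4],[0,0,0,0,0.3],[0,0,0,0,0.3],[0,0,-0.2,0,0.3],[0,0,-0.5,0,0.3],[0,0,-0.9,0,0.3]]}}

```text
t: 30.8
tcp_pos: [0.5308, 0.2612, 0.2199]
tcp_rot: [-1.978, -2.439, 0.004]
contact_force: [0.6, 0.1, -0.5]
finger_gap: 0.0603
finger_force: 0.0
```

```bash
python3 -c "
from h import *
to(.563,-.3142,.141)"
```

```text
t 30.8 tcp [0.5308 0.2612 0.2199] yaw 101.93 gap 0.0603 F [ 0.6  0.1 -0.5] tilt [-0.0022 -0.0011]
shift [-5.696 -0.872  0.795] twist 0.008
```

Call:
{"name": "move_arm", "arguments": {"rows": [[-0.12,0,0,0,0.2],[-0.25,-0.03,0,0,0.2],[-0.37,-0.05,0,0,0.2],[-0.5,-0.07,0,0,0.2],[-0.62,-0.09,0,0,0.2],[-0.75,-0.11,0,0,0.2],[-0.87,-0.13,0,0,0.2],[-1,-0.15,0,0,0.2]]}}

```text
t: 31.8
tcp_pos: [0.5376, 0.1598, 0.2199]
tcp_rot: [1.979, 2.44, 0.0]
contact_force: [0.1, -1.0, 0.3]
finger_gap: 0.0683
finger_force: 0.0
```

Call:
{"name": "move_arm", "arguments": {"rows": [[-0.12,0,0,0,0.2],[-0.25,-0.03,0,0,0.2],[-0.37,-0.05,0,0,0.2],[-0.5,-0.07,0,0,0.2],[-0.62,-0.09,0,0,0.2],[-0.75,-0.11,0,0,0.2],[-0.87,-0.13,0,0,0.2],[-1,-0.15,0,0,0.2]]}}

```text
t: 32.8
tcp_pos: [0.5435, 0.0589, 0.2199]
tcp_rot: [-1.979, -2.44, -0.0]
contact_force: [-0.6, -0.4, 0.4]
finger_gap: 0.068
finger_force: 0.0
```

Call:
{"name": "move_arm", "arguments": {"rows": [[-0.12,0,0,0,0.2],[-0.25,-0.03,0,0,0.2],[-0.37,-0.05,0,0,0.2],[-0.5,-0.07,0,0,0.2],[-0.62,-0.09,0,0,0.2],[-0.75,-0.11,0,0,0.2],[-0.87,-0.13,0,0,0.2],[-1,-0.15,0,0,0.2]]}}

```text
t: 33.8
tcp_pos: [0.5495, -0.0421, 0.2199]
tcp_rot: [-1.979, -2.44, -0.0]
contact_force: [-0.8, 0.3, -0.4]
finger_gap: 0.0682
finger_force: 0.0
```

Call:
{"name": "move_arm", "arguments": {"rows": [[-0.12,0,0,0,0.2],[-0.25,-0.03,0,0,0.2],[-0.37,-0.05,0,0,0.2],[-0.5,-0.07,0,0,0.2],[-0.62,-0.09,0,0,0.2],[-0.75,-0.11,0,0,0.2],[-0.87,-0.13,0,0,0.2],[-1,-0.15,0,0,0.2]]}}

```text
t: 34.8
tcp_pos: [0.5554, -0.143, 0.2199]
tcp_rot: [-1.979, -2.44, -0.0]
contact_force: [0.5, 0.4, -0.7]
finger_gap: 0.0687
finger_force: 0.0
```

Call:
{"name": "move_arm", "arguments": {"rows": [[-0.12,0,0,0,0.2],[-0.25,-0.03,0,0,0.2],[-0.37,-0.05,0,0,0.2],[-0.5,-0.07,0,0,0.2],[-0.62,-0.09,0,0,0.2],[-0.75,-0.11,0,0,0.2],[-0.87,-0.13,0,0,0.2],[-1,-0.15,0,0,0.2]]}}

```text
t: 35.8
tcp_pos: [0.5614, -0.2439, 0.2198]
tcp_rot: [-1.978, -2.44, -0.0]
contact_force: [-0.1, -1.0, 0.5]
finger_gap: 0.0681
finger_force: 0.0
```

```bash
python3 -c "
from h import *
to(.563,-.3142,.1415)
c=manip.camera('scene')
for q in ('stout_mid','square_mid','slim_mid'):
  for r in manip.cut_out('scene',q)[:2]:
    p=cloud(c,r['pixels']); print(q,round(r['confidence'],2),np.median(p,0).round(3),p[:,2].max().round(3),p[:,2].min().round(3))
c=manip.camera('top');a=cv2.resize(c['frame'][150:270,120:400],None,fx=2.8,fy=2.8); cv2.imwrite('pics/c3.png',a)
"
```

```text
t 35.8 tcp [ 0.5614 -0.2439  0.2198] yaw 101.93 gap 0.0681 F [-0.1 -1.   0.5] tilt [-0.0001  0.0002]
shift [-0.691 -0.13   0.783] twist 0.008
stout_mid 0.76 [0.473 0.279 0.074] 0.111 0.005
square_mid 0.79 [0.544 0.268 0.069] 0.116 -0.001
slim_mid 0.63 [ 0.569 -0.302  0.07 ] 0.155 -0.001
```

View pics/c3.png

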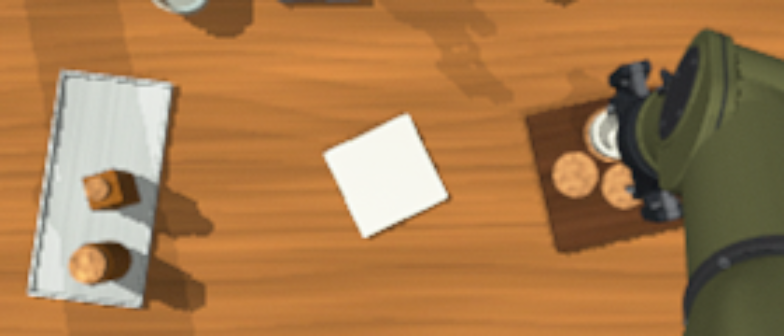

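Both bottles stand upright in the tray, at (100,262) and (108,190). The empty cork pads show at (575,175) and (622,187). Slim is next.

Call:
{"name": "move_arm", "arguments": {"rows": [[-0.3,-0.05,0,0,0.15],[-0.65,-0.13,0,0,0.15],[-0.69,-0.13,0,0,0.15],[-0.69,-0.13,0.2,0,0.15],[-0.69,-0.13,0.45,0,0.15],[-0.69,-0.13,0.65,0,0.15],[-0.69,-0.13,0.77,0,0.15],[-0.69,-0.13,0.78,0,0.15]]}}

```text
t: 37.05
tcp_pos: [0.5627, -0.3129, 0.1411]
tcp_rot: [-1.977, -2.439, 0.0]
contact_force: [-0.0, 0.1, 0.6]
finger_gap: 0.0724
finger_force: 0.0
```

Call:
{"name": "move_arm", "arguments": {"rows": [[0,0,0,0,0.4],[0,0,0,0,0.7],[0,0,0,0,1],[0,0,0,0,1],[0,0,0,0,1],[0,0,0,0,1],[0,0,0,0,1],[0,0,0,0,1]]}}

```text
t: 38.05
tcp_pos: [0.5634, -0.3137, 0.1428]
tcp_rot: [1.978, 2.439, 0.001]
contact_force: [-1.2, -0.3, 5.7]
finger_gap: 0.0317
finger_force: 59.5
```

```bash
python3 -c "
from h import *
to(.6028,.2518,.2)"
```

```text
t 38.05 tcp [ 0.5634 -0.3137  0.1428] yaw 101.91 gap 0.0317 F [-1.2 -0.3  5.7] tilt [ 0.0014 -0.0007]
shift [ 5.451  1.554 -0.575] twist 0.007
```

Call:
{"name": "move_arm", "arguments": {"rows": [[0,0,-0.1,0,1],[0,0,-0.3,0,1],[0,0,-0.5,0,1],[0.05,0,-0.65,0,1],[0.2,0,-0.7,0,1],[0.35,0.03,-0.7,0,1],[0.5,0.08,-0.7,0,1],[0.7,0.15,-0.7,0,1]]}}

```text
t: 39.05
tcp_pos: [0.563, -0.2403, 0.2113]
tcp_rot: [-1.978, -2.439, 0.0]
contact_force: [0.9, -0.7, -0.8]
finger_gap: 0.0316
finger_force: 59.4
```

Call:
{"name": "move_arm", "arguments": {"rows": [[0.12,0.04,0,0,1],[0.25,0.07,0,0,1],[0.37,0.11,0,0,1],[0.5,0.15,0,0,1],[0.62,0.19,0,0,1],[0.75,0.22,0,0,1],[0.87,0.26,0,0,1],[1,0.3,0,0,1]]}}

```text
t: 40.05
tcp_pos: [0.572, -0.137, 0.2119]
tcp_rot: [1.979, 2.44, 0.0]
contact_force: [0.8, 0.7, -0.8]
finger_gap: 0.0314
finger_force: 59.4
```

Call:
{"name": "move_arm", "arguments": {"rows": [[0.12,0.04,0,0,1],[0.25,0.07,0,0,1],[0.37,0.11,0,0,1],[0.5,0.15,0,0,1],[0.62,0.19,0,0,1],[0.75,0.22,0,0,1],[0.87,0.26,0,0,1],[1,0.3,0,0,1]]}}

```text
t: 41.05
tcp_pos: [0.5807, -0.033, 0.2119]
tcp_rot: [1.979, 2.44, 0.0]
contact_force: [0.2, 0.6, -1.4]
finger_gap: 0.0317
finger_force: 59.4
```

Call:
{"name": "move_arm", "arguments": {"rows": [[0.12,0.04,0,0,1],[0.25,0.07,0,0,1],[0.37,0.11,0,0,1],[0.5,0.15,0,0,1],[0.62,0.19,0,0,1],[0.75,0.22,0,0,1],[0.87,0.26,0,0,1],[1,0.3,0,0,1]]}}

```text
t: 42.05
tcp_pos: [0.5893, 0.071, 0.2119]
tcp_rot: [1.979, 2.44, 0.0]
contact_force: [-0.3, 0.4, -1.4]
finger_gap: 0.0321
finger_force: 59.4
```

Call:
{"name": "move_arm", "arguments": {"rows": [[0.12,0.04,0,0,1],[0.25,0.07,0,0,1],[0.37,0.11,0,0,1],[0.5,0.15,0,0,1],[0.62,0.19,0,0,1],[0.75,0.22,0,0,1],[0.87,0.26,0,0,1],[1,0.3,0,0,1]]}}

```text
t: 43.05
tcp_pos: [0.5981, 0.1751, 0.2119]
tcp_rot: [1.979, 2.44, 0.0]
contact_force: [0.0, -0.3, -0.2]
finger_gap: 0.0316
finger_force: 59.4
```

```bash
python3 -c "
from h import *
to(.6028,.2518,.1355)"
```

```text
t 43.05 tcp [0.5981 0.1751 0.2119] yaw 101.91 gap 0.0316 F [ 0.  -0.3 -0.2] tilt [ 0.0001 -0.0001]
shift [0.741 0.205 0.764] twist 0.007
```

Call:
{"name": "move_arm", "arguments": {"rows": [[0.15,0.04,0,0,1],[0.35,0.1,0,0,1],[0.55,0.15,0.05,0,1],[0.72,0.2,0.2,0,1],[0.74,0.205,0.4,0,1],[0.74,0.205,0.58,0,1],[0.74,0.205,0.7,0,1],[0.74,0.205,0.76,0,1]]}}

```text
t: 44.05
tcp_pos: [0.6025, 0.2499, 0.1348]
tcp_rot: [-1.98, -2.439, 0.003]
contact_force: [-2.6, -0.9, 18.4]
finger_gap: 0.0316
finger_force: 61.9
```

Call:
{"name": "move_arm", "arguments": {"rows": [[0,0,0.01,0,1],[0,0,0.01,0,1],[0,0,0.01,0,0.4],[0,0,0.01,0,0.3],[0,0,0.01,0,0.3],[0,0,-0.2,0,0.3],[0,0,-0.5,0,0.3],[0,0,-0.9,0,0.3]]}}

```text
t: 45.05
tcp_pos: [0.6025, 0.2509, 0.2277]
tcp_rot: [-1.979, -2.44, 0.0]
contact_force: [-0.6, 1.2, 0.6]
finger_gap: 0.0598
finger_force: 0.0
```

```bash
python3 -c "
from h import *
to(.5852,-.2617,.15)
c=manip.camera('scene')
for n in ('top','scene'):
 c=manip.camera(n)
 for q in ('pot_mid','slim_mid'):
  for r in manip.cut_out(n,q)[:2]:
    p=cloud(c,r['pixels']); print(n,q,round(r['confidence'],2),np.median(p,0).round(3),p[:,2].max().round(3),p[:,2].min().round(3))
c=manip.camera('top')
p=cloud(c); p=p[np.hypot(p[:,0]-.5852,p[:,1]+.262)<.04]; t=p[(p[:,2]>.03)]; print('pot',((t.max(0)+t.min(0))/2).round(4),(t.max(0)-t.min(0)).round(3))
a=cv2.resize(c['frame'][165:255,290:390],None,fx=6,fy=6,interpolation=cv2.INTER_CUBIC); 
for X in [(.5432,-.2175),(.531,-.2712),(.5634,-.3137),(.5852,-.2617)]:
  u=pix(c,(*X,.012)); cv2.circle(a,tuple(int(round(k)) for k in (u-[290,165]+.5)*6),3,(0,255,0),-1)
cv2.imwrite('pics/c4.png',a)
"
```

```text
t 45.05 tcp [0.6025 0.2509 0.2277] yaw 101.92 gap 0.0598 F [-0.6  1.2  0.6] tilt [-0.0003 -0.0001]
shift [-4.98  -1.228  0.777] twist 0.008
top pot_mid 0.51 [ 0.584 -0.264  0.023] 0.049 0.011
top slim_mid 0.61 [0.599 0.241 0.101] 0.128 0.005
scene pot_mid 0.63 [ 0.586 -0.254  0.031] 0.045 0.011
scene pot_mid 0.42 [0.554 0.3   0.004] 0.064 -0.003
scene slim_mid 0.9 [0.612 0.259 0.075] 0.127 -0.002
pot [ 0.5841 -0.2615  0.0385] [0.05  0.05  0.017]
```

View pics/c4.png

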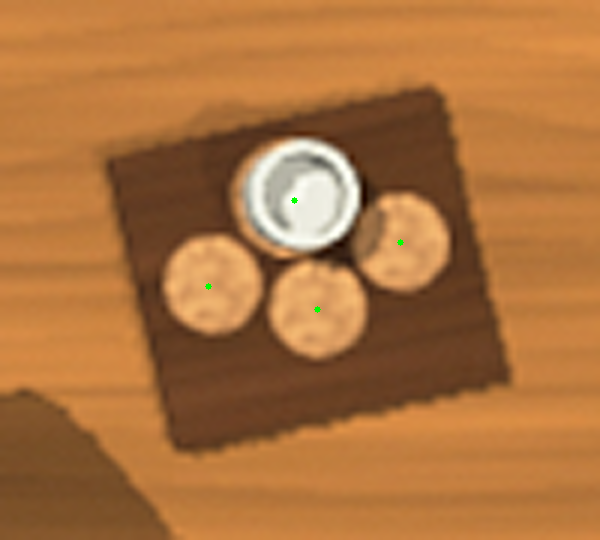

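Green dots (the grip points) lie on the pads at (208,286), (318,308) and (400,242), and the pot rim is centred at about (303,195). All three bottles are in the tray, so I'm going for the pot.

Call:
{"name": "move_arm", "arguments": {"rows": [[-0.12,-0.03,0,0,0],[-0.25,-0.06,0,0,0],[-0.37,-0.09,0,0,0],[-0.5,-0.12,0,0,0],[-0.62,-0.15,0,0,0],[-0.75,-0.18,0,0,0],[-0.87,-0.21,0,0,0],[-1,-0.245,0,0,0]]}}

```text
t: 46.45
tcp_pos: [0.5994, 0.1473, 0.2259]
tcp_rot: [-1.979, -2.44, -0.0]
contact_force: [-0.5, -0.4, -0.8]
finger_gap: 0.0853
finger_force: 0.0
```

Call:
{"name": "move_arm", "arguments": {"rows": [[-0.12,-0.03,0,0,0],[-0.25,-0.06,0,0,0],[-0.37,-0.09,0,0,0],[-0.5,-0.12,0,0,0],[-0.62,-0.15,0,0,0],[-0.75,-0.18,0,0,0],[-0.87,-0.21,0,0,0],[-1,-0.245,0,0,0]]}}

```text
t: 47.45
tcp_pos: [0.5961, 0.0444, 0.2259]
tcp_rot: [-1.979, -2.44, -0.0]
contact_force: [0.6, 0.0, 0.4]
finger_gap: 0.0853
finger_force: 0.0
```

Call:
{"name": "move_arm", "arguments": {"rows": [[-0.12,-0.03,0,0,0],[-0.25,-0.06,0,0,0],[-0.37,-0.09,0,0,0],[-0.5,-0.12,0,0,0],[-0.62,-0.15,0,0,0],[-0.75,-0.18,0,0,0],[-0.87,-0.21,0,0,0],[-1,-0.245,0,0,0]]}}

```text
t: 48.45
tcp_pos: [0.5927, -0.0585, 0.2259]
tcp_rot: [-1.979, -2.44, -0.0]
contact_force: [0.8, 0.7, -0.7]
finger_gap: 0.0854
finger_force: 0.0
```

Call:
{"name": "move_arm", "arguments": {"rows": [[-0.12,-0.03,0,0,0],[-0.25,-0.06,0,0,0],[-0.37,-0.09,0,0,0],[-0.5,-0.12,0,0,0],[-0.62,-0.15,0,0,0],[-0.75,-0.18,0,0,0],[-0.87,-0.21,0,0,0],[-1,-0.245,0,0,0]]}}

```text
t: 49.45
tcp_pos: [0.5894, -0.1613, 0.2259]
tcp_rot: [-1.978, -2.44, -0.0]
contact_force: [0.6, 0.4, 0.7]
finger_gap: 0.0855
finger_force: 0.0
```

Call:
{"name": "move_arm", "arguments": {"rows": [[-0.12,-0.03,0,0,0],[-0.25,-0.06,0,0,0],[-0.37,-0.09,0.1,0,0],[-0.5,-0.12,0.2,0,0],[-0.62,-0.15,0.3,0,0],[-0.75,-0.18,0.45,0,0],[-0.9,-0.22,0.6,0,0.15],[-0.98,-0.245,0.75,0,0.15]]}}

```text
t: 50.45
tcp_pos: [0.5852, -0.2632, 0.1496]
tcp_rot: [-1.98, -2.439, 0.001]
contact_force: [0.1, -0.3, 0.3]
finger_gap: 0.0725
finger_force: 0.0
```

```bash
python3 -c "
from h import *
to(.585,-.2618,.088)
c=manip.camera('scene'); p=cloud(c); s=manip.observe(); R=Ro.from_rotvec(s['tcp_rot']).as_matrix(); q=(p-s['tcp_pos'])@R
m=(abs(q[:,0])<.02)&(abs(q[:,1])>.027)&(abs(q[:,1])<.065)&(q[:,2]>0)&(q[:,2]<.095)
h=np.histogram(q[m,2],bins=np.arange(0.03,.1,.004)); print(h[0],h[1].round(3))
a=cv2.resize(c['frame'][80:200,170:300],None,fx=5,fy=5,interpolation=cv2.INTER_CUBIC); cv2.imwrite('pics/c5.png',a)"
```

```text
t 50.45 tcp [ 0.5852 -0.2632  0.1496] yaw 101.84 gap 0.0725 F [ 0.1 -0.3  0.3] tilt [-0.0005 -0.0005]
shift [0.014 0.001 0.616] twist 0.005
[17 23 22 15 23 17 10 10  2  0  0  0  0  0  0  0  0] [0.03  0.034 0.038 0.042 0.046 0.05  0.054 0.058 0.062 0.066 0.07  0.074
 0.078 0.082 0.086 0.09  0.094 0.098]
```

View pics/c5.png

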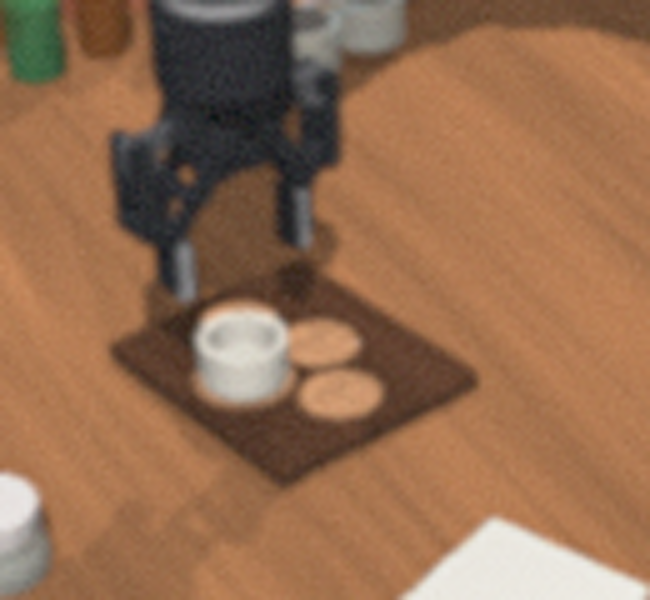

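The jaws hang open above the pot, with tips at (185,290) and (300,240) and the pot at (242,355). The fingertips are about 64 mm ahead of the TCP at this opening, so I'll go down to TCP z=.082.

Call:
{"name": "move_arm", "arguments": {"rows": [[0.015,0,0.1,0,0.15],[0.015,0,0.25,0,0.15],[0.015,0,0.4,0,0.15],[0.015,0,0.52,0,0.15],[0.015,0,0.6,0,0.15],[0.015,0,0.65,0,0.15],[0.015,0,0.675,0,0.15],[0.015,0,0.675,0,0.15]]}}

```text
t: 51.5
tcp_pos: [0.5855, -0.2602, 0.0835]
tcp_rot: [1.979, 2.44, 0.0]
contact_force: [-0.6, -1.0, 0.8]
finger_gap: 0.0729
finger_force: 0.0
```

Call:
{"name": "move_arm", "arguments": {"rows": [[0,0,0,0,0.3],[0,0,0,0,0.5],[0,0,0,0,1],[0,0,0,0,1],[0,0,0,0,1],[0,0,-0.1,0,1],[0,0,-0.25,0,1],[0,0,-0.4,0,1]]}}

```text
t: 52.5
tcp_pos: [0.5855, -0.2602, 0.1246]
tcp_rot: [1.979, 2.44, 0.0]
contact_force: [0.6, 0.7, -0.1]
finger_gap: 0.0506
finger_force: 62.4
```

```bash
python3 -c "
from h import *
to(.5463,-.0205,.10)"
```

```text
t 52.5 tcp [ 0.5855 -0.2602  0.1246] yaw 101.91 gap 0.0506 F [ 0.6  0.7 -0.1] tilt [ 0.0005 -0.0002]
shift [2.426 0.111 0.245] twist 0.007
```

Call:
{"name": "move_arm", "arguments": {"rows": [[0.1,0,0,0,1],[0.23,0.01,0,0,1],[0.36,0.02,0,0,1],[0.49,0.02,0,0,1],[0.62,0.03,0,0,1],[0.75,0.03,0,0,1],[0.87,0.04,0,0,1],[1,0.045,0,0,1]]}}

```text
t: 53.5
tcp_pos: [0.5691, -0.1606, 0.1234]
tcp_rot: [1.979, 2.44, 0.0]
contact_force: [0.7, -0.0, -0.2]
finger_gap: 0.0504
finger_force: 62.4
```

Call:
{"name": "move_arm", "arguments": {"rows": [[0.12,0,0,0,1],[0.25,0.01,0,0,1],[0.37,0.02,0,0,1],[0.5,0.02,0,0,1],[0.62,0.03,0,0,1],[0.75,0.03,0,0,1],[0.87,0.04,0,0,1],[1,0.045,0,0,1]]}}

```text
t: 54.5
tcp_pos: [0.5529, -0.0618, 0.1234]
tcp_rot: [1.979, 2.44, 0.0]
contact_force: [-0.3, -0.4, -0.5]
finger_gap: 0.0504
finger_force: 62.4
```

Call:
{"name": "move_arm", "arguments": {"rows": [[0.12,0,0,0,1],[0.24,0.01,0,0,1],[0.36,0.02,0.03,0,1],[0.42,0.02,0.1,0,1],[0.435,0.02,0.18,0,1],[0.435,0.02,0.25,0,1],[0.435,0.02,0.31,0,1],[0.435,0.02,0.36,0,1]]}}

```text
t: 55.5
tcp_pos: [0.5458, -0.02, 0.0869]
tcp_rot: [-1.98, -2.439, 0.0]
contact_force: [-1.1, -1.2, -0.9]
finger_gap: 0.05
finger_force: 62.4
```

```bash
python3 -c "
from h import *
to(.546,-.0193,.08)"
```

```text
t 55.5 tcp [ 0.5458 -0.02    0.0869] yaw 101.88 gap 0.05 F [-1.1 -1.2 -0.9] tilt [-0.0002 -0.0002]
shift [0.007 0.003 0.069] twist 0.006
```

Call:
{"name": "move_arm", "arguments": {"rows": [[0,0,0.01,0,1],[0,0,0.02,0,1],[0,0,0.03,0,1],[0,0,0.04,0,1],[0,0,0.045,0,1],[0,0,0.05,0,1],[0,0,0.05,0,1],[0,0,0.05,0,1]]}}

```text
t: 56.5
tcp_pos: [0.5459, -0.0196, 0.0824]
tcp_rot: [-1.979, -2.44, -0.0]
contact_force: [-0.5, -0.4, -1.2]
finger_gap: 0.0503
finger_force: 62.4
```

Call:
{"name": "move_arm", "arguments": {"rows": [[0,0,0.005,0,1],[0,0,0.01,0,1],[0,0,0.015,0,1],[0,0,0.02,0,1],[0,0,0.022,0,1],[0,0,0.022,0,1],[0,0,0.022,0,1],[0,0,0.022,0,1]]}}

```text
t: 57.5
tcp_pos: [0.5459, -0.0196, 0.0802]
tcp_rot: [-1.979, -2.44, -0.0]
contact_force: [-0.8, 0.4, -0.3]
finger_gap: 0.0502
finger_force: 62.5
```

Call:
{"name": "move_arm", "arguments": {"rows": [[0,0,0.005,0,1],[0,0,0.01,0,1],[0,0,0.01,0,1],[0,0,0.01,0,0.35],[0,0,0.01,0,0.15],[0,0,0.01,0,0.15],[0,0,0.01,0,0.15],[0,0,-0.2,0,0.15]]}}

```text
t: 58.5
tcp_pos: [0.5449, -0.0195, 0.0992]
tcp_rot: [-1.977, -2.438, 0.003]
contact_force: [0.1, -0.5, 0.6]
finger_gap: 0.0725
finger_force: 0.0
```

Call:
{"name": "move_arm", "arguments": {"rows": [[0,0,-0.2,0,0.15],[0,0,-0.4,0,0.15],[0,0,-0.7,0,0.15],[0.1,0,-1,0,0.15],[0.25,0.05,-1,0,0.15],[0.4,0.1,-1,0,0.2],[0.6,0.15,-1,0,0.2],[0.8,0.2,-1,0,0.2]]}}

```text
t: 59.5
tcp_pos: [0.5483, 0.0644, 0.1988]
tcp_rot: [-1.977, -2.439, 0.002]
contact_force: [0.1, 0.1, 0.4]
finger_gap: 0.0684
finger_force: 0.0
```

```bash
python3 -c "
from h import *
to(.6025,.2509,.22)
c=manip.camera('top')
p=cloud(c); p=p[np.hypot(p[:,0]-.546,p[:,1]+.02)<.036]; t=p[(p[:,2]>.028)]; print('pot',((t.max(0)+t.min(0))/2).round(4),(t.max(0)-t.min(0)).round(3),t[:,2].max())
a=c['frame'][165:255,120:290]; a=cv2.resize(a,None,fx=4.4,fy=4.4,interpolation=cv2.INTER_CUBIC); cv2.imwrite('pics/c6.png',a)"
```

```text
t 59.5 tcp [0.5483 0.0644 0.1988] yaw 101.97 gap 0.0684 F [0.1 0.1 0.4] tilt [-0.0024 -0.0001]
shift [ 1.713  0.916 -0.214] twist 0.009
pot [ 0.547  -0.0219  0.0392] [0.05  0.049 0.012] 0.04540042112001034
```

View pics/c6.png

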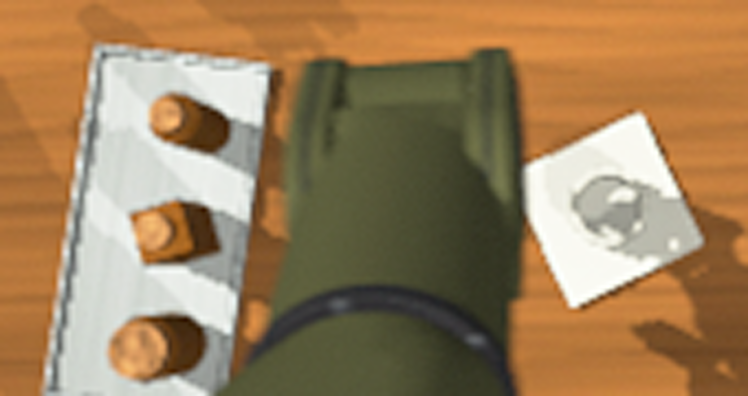

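The pot sits at (.547,-.022), at about (612,205) on the tile's middle, and all three bottles are upright at (175,115), (160,230) and (140,345). Fetching slim first.

Call:
{"name": "move_arm", "arguments": {"rows": [[0.1,0.05,-0.1,0,0.25],[0.23,0.12,-0.2,0,0.25],[0.36,0.2,-0.22,0,0.25],[0.49,0.27,-0.22,0,0.3],[0.62,0.34,-0.22,0,0.3],[0.75,0.4,-0.22,0,0.3],[0.87,0.46,-0.22,0,0.3],[1,0.52,-0.22,0,0.3]]}}

```text
t: 60.55
tcp_pos: [0.5793, 0.1721, 0.2221]
tcp_rot: [-1.979, -2.44, 0.0]
contact_force: [0.3, -0.1, -0.5]
finger_gap: 0.0594
finger_force: 0.0
```

Call:
{"name": "move_arm", "arguments": {"rows": [[0.15,0.08,0,0,0.3],[0.3,0.17,0,0,0.3],[0.45,0.26,0,0,0.3],[0.6,0.34,0,0,0.3],[0.69,0.39,0,0,0.3],[0.71,0.395,0,0,0.3],[0.71,0.395,0,0,0.3],[0.71,0.395,0,0,0.3]]}}

```text
t: 61.55
tcp_pos: [0.6031, 0.2481, 0.2223]
tcp_rot: [1.98, 2.439, -0.001]
contact_force: [0.0, 0.8, -0.2]
finger_gap: 0.0596
finger_force: 0.0
```

```bash
python3 -c "
from h import *
to(.6025,.2506,.135)"
```

```text
t 61.55 tcp [0.6031 0.2481 0.2223] yaw 101.86 gap 0.0596 F [ 0.   0.8 -0.2] tilt [-0.0002 -0.0007]
shift [ 0.027 -0.001  0.873] twist 0.005
```

Call:
{"name": "move_arm", "arguments": {"rows": [[0.027,0,0.15,0,0.3],[0.027,0,0.35,0,0.3],[0.027,0,0.55,0,0.3],[0.027,0,0.7,0,0.3],[0.027,0,0.82,0,0.3],[0.027,0,0.87,0,0.3],[0.027,0,0.87,0,0.3],[0.027,0,0.87,0,0.3]]}}

```text
t: 62.55
tcp_pos: [0.603, 0.2518, 0.1358]
tcp_rot: [1.979, 2.44, 0.002]
contact_force: [-1.1, 0.2, -0.3]
finger_gap: 0.0598
finger_force: 0.0
```

Call:
{"name": "move_arm", "arguments": {"rows": [[0,0,0,0,0.6],[0,0,0,0,1],[0,0,0,0,1],[0,0,0,0,1],[0,0,0,0,1],[0,0,0,0,1],[0,0,0,0,1],[0,0,0,0,1]]}}

```text
t: 63.55
tcp_pos: [0.6028, 0.2518, 0.1359]
tcp_rot: [1.979, 2.44, 0.001]
contact_force: [-0.9, -0.1, 5.3]
finger_gap: 0.0314
finger_force: 59.4
```

```bash
python3 -c "
from h import *
to(.5634,-.3137,.2)"
```

```text
t 63.55 tcp [0.6028 0.2518 0.1359] yaw 101.92 gap 0.0314 F [-0.9 -0.1  5.3] tilt [0.0006 0.0005]
shift [-5.452 -1.553 -0.644] twist 0.008
```

Call:
{"name": "move_arm", "arguments": {"rows": [[0,0,-0.1,0,1],[0,0,-0.3,0,1],[0,0,-0.5,0,1],[-0.05,0,-0.65,0,1],[-0.2,0,-0.75,0,1],[-0.35,-0.03,-0.75,0,1],[-0.5,-0.08,-0.75,0,1],[-0.7,-0.15,-0.75,0,1]]}}

```text
t: 64.55
tcp_pos: [0.6017, 0.1787, 0.2094]
tcp_rot: [-1.978, -2.439, 0.002]
contact_force: [0.9, -1.4, -0.7]
finger_gap: 0.0317
finger_force: 59.4
```

Call:
{"name": "move_arm", "arguments": {"rows": [[-0.12,-0.04,0,0,1],[-0.25,-0.07,0,0,1],[-0.37,-0.11,0,0,1],[-0.5,-0.15,0,0,1],[-0.62,-0.19,0,0,1],[-0.75,-0.22,0,0,1],[-0.87,-0.26,0,0,1],[-1,-0.3,0,0,1]]}}

```text
t: 65.55
tcp_pos: [0.5936, 0.0753, 0.2102]
tcp_rot: [-1.979, -2.44, -0.0]
contact_force: [0.8, -0.8, -1.2]
finger_gap: 0.0316
finger_force: 59.4
```

Call:
{"name": "move_arm", "arguments": {"rows": [[-0.12,-0.04,0,0,1],[-0.25,-0.07,0,0,1],[-0.37,-0.11,0,0,1],[-0.5,-0.15,0,0,1],[-0.62,-0.19,0,0,1],[-0.75,-0.22,0,0,1],[-0.87,-0.26,0,0,1],[-1,-0.3,0,0,1]]}}

```text
t: 66.55
tcp_pos: [0.5849, -0.0288, 0.2102]
tcp_rot: [-1.979, -2.44, -0.0]
contact_force: [-0.4, -0.5, -1.0]
finger_gap: 0.0314
finger_force: 59.4
```

Call:
{"name": "move_arm", "arguments": {"rows": [[-0.12,-0.04,0,0,1],[-0.25,-0.07,0,0,1],[-0.37,-0.11,0,0,1],[-0.5,-0.15,0,0,1],[-0.62,-0.19,0,0,1],[-0.75,-0.22,0,0,1],[-0.87,-0.26,0,0,1],[-1,-0.3,0,0,1]]}}

```text
t: 67.55
tcp_pos: [0.5762, -0.1328, 0.2101]
tcp_rot: [-1.978, -2.44, -0.0]
contact_force: [-0.9, -0.1, -0.6]
finger_gap: 0.0316
finger_force: 59.4
```

Call:
{"name": "move_arm", "arguments": {"rows": [[-0.12,-0.04,0,0,1],[-0.25,-0.07,0,0,1],[-0.37,-0.11,0,0,1],[-0.5,-0.15,0,0,1],[-0.62,-0.19,0,0,1],[-0.75,-0.22,0,0,1],[-0.87,-0.26,0,0,1],[-1,-0.3,0,0,1]]}}

```text
t: 68.55
tcp_pos: [0.5675, -0.2368, 0.2101]
tcp_rot: [-1.978, -2.44, -0.0]
contact_force: [-0.2, 0.5, -0.3]
finger_gap: 0.0317
finger_force: 59.4
```

```bash
python3 -c "
from h import *
to(.5634,-.3132,.155)"
```

```text
t 68.55 tcp [ 0.5675 -0.2368  0.2101] yaw 101.93 gap 0.0317 F [-0.2  0.5 -0.3] tilt [-0.0001  0.0002]
shift [-0.739 -0.198  0.551] twist 0.008
```

Call:
{"name": "move_arm", "arguments": {"rows": [[-0.15,-0.04,0,0,1],[-0.35,-0.1,0,0,1],[-0.55,-0.15,0.05,0,1],[-0.7,-0.19,0.15,0,1],[-0.735,-0.2,0.3,0,1],[-0.735,-0.2,0.45,0,1],[-0.735,-0.2,0.54,0,1],[-0.735,-0.2,0.58,0,1]]}}

```text
t: 69.55
tcp_pos: [0.5632, -0.311, 0.1512]
tcp_rot: [-1.976, -2.44, -0.0]
contact_force: [-0.3, 0.5, -0.3]
finger_gap: 0.0319
finger_force: 59.4
```

```bash
python3 -c "
from h import *
to(.5634,-.3132,.144)"
```

```text
t 69.55 tcp [ 0.5632 -0.311   0.1512] yaw 101.99 gap 0.0319 F [-0.3  0.5 -0.3] tilt [-0.0011  0.0012]
shift [-0.022 -0.002  0.072] twist 0.01
```

Call:
{"name": "move_arm", "arguments": {"rows": [[-0.01,0,0.02,0,1],[-0.01,0,0.04,0,1],[-0.01,0,0.055,0,1],[-0.01,0,0.065,0,1],[-0.01,0,0.065,0,1],[-0.01,0,0.065,0,1],[-0.01,0,0.065,0,1],[-0.01,0,0.065,0,1]]}}

```text
t: 70.55
tcp_pos: [0.5634, -0.3131, 0.1457]
tcp_rot: [-1.979, -2.44, -0.0]
contact_force: [-0.4, 0.2, -0.2]
finger_gap: 0.0316
finger_force: 59.4
```

Call:
{"name": "move_arm", "arguments": {"rows": [[0,0,0.008,0,1],[0,0,0.015,0,1],[0,0,0.02,0,1],[0,0,0.02,0,0.4],[0,0,0.02,0,0.25],[0,0,0.02,0,0.25],[0,0,-0.3,0,0.25],[0,0,-0.75,0,0.25]]}}

```text
t: 71.55
tcp_pos: [0.5626, -0.3126, 0.2202]
tcp_rot: [-1.977, -2.438, 0.001]
contact_force: [0.5, -0.5, 0.4]
finger_gap: 0.0645
finger_force: 0.0
```

```bash
python3 -c "
from h import *
to(.5312,.2613,.224)"
```

```text
t 71.55 tcp [ 0.5626 -0.3126  0.2202] yaw 101.92 gap 0.0645 F [ 0.5 -0.5  0.4] tilt [-0.0029  0.0016]
shift [ 5.68   0.878 -0.028] twist 0.008
```

Call:
{"name": "move_arm", "arguments": {"rows": [[0.12,0,0,0,0.3],[0.25,0.03,0,0,0.3],[0.37,0.05,0,0,0.3],[0.5,0.07,0,0,0.3],[0.62,0.09,0,0,0.3],[0.75,0.11,0,0,0.3],[0.87,0.13,0,0,0.3],[1,0.15,0,0,0.3]]}}

```text
t: 72.55
tcp_pos: [0.5574, -0.2114, 0.2207]
tcp_rot: [1.979, 2.44, 0.0]
contact_force: [0.1, -0.2, -0.1]
finger_gap: 0.0597
finger_force: 0.0
```

Call:
{"name": "move_arm", "arguments": {"rows": [[0.12,0,0,0,0.3],[0.25,0.03,0,0,0.3],[0.37,0.05,0,0,0.3],[0.5,0.07,0,0,0.3],[0.62,0.09,0,0,0.3],[0.75,0.11,0,0,0.3],[0.87,0.13,0,0,0.3],[1,0.15,0,0,0.3]]}}

```text
t: 73.55
tcp_pos: [0.5514, -0.1105, 0.2207]
tcp_rot: [1.979, 2.44, 0.0]
contact_force: [-0.9, -0.0, 0.3]
finger_gap: 0.0599
finger_force: 0.0
```

Call:
{"name": "move_arm", "arguments": {"rows": [[0.12,0,0,0,0.3],[0.25,0.03,0,0,0.3],[0.37,0.05,0,0,0.3],[0.5,0.07,0,0,0.3],[0.62,0.09,0,0,0.3],[0.75,0.11,0,0,0.3],[0.87,0.13,0,0,0.3],[1,0.15,0,0,0.3]]}}

```text
t: 74.55
tcp_pos: [0.5454, -0.0095, 0.2207]
tcp_rot: [1.979, 2.44, 0.0]
contact_force: [0.4, -0.1, -0.9]
finger_gap: 0.0598
finger_force: 0.0
```

Call:
{"name": "move_arm", "arguments": {"rows": [[0.12,0,0,0,0.3],[0.25,0.03,0,0,0.3],[0.37,0.05,0,0,0.3],[0.5,0.07,0,0,0.3],[0.62,0.09,0,0,0.3],[0.75,0.11,0,0,0.3],[0.87,0.13,0,0,0.3],[1,0.15,0,0,0.3]]}}

```text
t: 75.55
tcp_pos: [0.5394, 0.0914, 0.2207]
tcp_rot: [1.979, 2.44, 0.0]
contact_force: [0.2, 0.5, -0.3]
finger_gap: 0.0599
finger_force: 0.0
```

Call:
{"name": "move_arm", "arguments": {"rows": [[0.12,0,0,0,0.3],[0.25,0.03,0,0,0.3],[0.37,0.05,0,0,0.3],[0.5,0.07,0,0,0.3],[0.62,0.09,0,0,0.3],[0.75,0.11,0,0,0.3],[0.87,0.13,0,0,0.3],[1,0.15,0,0,0.3]]}}

```text
t: 76.55
tcp_pos: [0.5335, 0.1924, 0.2207]
tcp_rot: [1.979, 2.44, 0.0]
contact_force: [0.3, -1.3, 1.5]
finger_gap: 0.0599
finger_force: 0.0
```

```bash
cat >> h.py <<'E'
def tops(*xy):
    for n in("top","scene"):
        p=cloud(manip.camera(n))
        for x,y in xy:
            s=p[np.hypot(p[:,0]-x,p[:,1]-y)<.024]; t=s[s[:,2]>np.percentile(s[:,2],98)-.012]
            print(n,((t.max(0)+t.min(0))/2).round(4),(t.max(0)-t.min(0)).round(3),len(t))
E
python3 -c "
from h import *
to(.5312,.2613,.224)
tops((.5634,-.314))"
```

```text
t 76.55 tcp [0.5335 0.1924 0.2207] yaw 101.91 gap 0.0599 F [ 0.3 -1.3  1.5] tilt [ 0.0001 -0.    ]
shift [ 0.679  0.12  -0.033] twist 0.007
top [ 0.5628 -0.3144  0.1295] [0.019 0.021 0.013] 54
scene [ 0.564  -0.3125  0.1275] [0.02  0.021 0.013] 49
```

Call:
{"name": "move_arm", "arguments": {"rows": [[0.15,0.03,0,0,0.3],[0.35,0.06,0,0,0.3],[0.52,0.09,0,0,0.3],[0.63,0.12,0,0,0.3],[0.67,0.12,0,0,0.3],[0.67,0.12,0.1,0,0.3],[0.67,0.12,0.3,0,0.3],[0.67,0.12,0.5,0,0.3]]}}

```text
t: 77.65
tcp_pos: [0.5314, 0.2585, 0.1697]
tcp_rot: [1.98, 2.438, -0.001]
contact_force: [0.7, 0.3, -0.3]
finger_gap: 0.06
finger_force: 0.0
```

```bash
python3 -c "
from h import *
to(.5312,.2613,.1305)"
```

```text
t 77.65 tcp [0.5314 0.2585 0.1697] yaw 101.84 gap 0.06 F [ 0.7  0.3 -0.3] tilt [-0.0002 -0.0008]
shift [0.028 0.004 0.392] twist 0.005
```

Call:
{"name": "move_arm", "arguments": {"rows": [[0.015,0,0.15,0,0.3],[0.015,0,0.3,0,0.3],[0.015,0,0.38,0,0.3],[0.015,0,0.38,0,0.3],[0.015,0,0.38,0,0.6],[0.015,0,0.38,0,1],[0.015,0,0.38,0,1],[0.015,0,0.38,0,1]]}}

```text
t: 78.65
tcp_pos: [0.5317, 0.2614, 0.1336]
tcp_rot: [1.978, 2.439, 0.003]
contact_force: [-0.0, 0.1, 5.6]
finger_gap: 0.0339
finger_force: 58.5
```

Call:
{"name": "move_arm", "arguments": {"rows": [[0,0,0,0,1],[0,0,0,0,1],[0,0,-0.1,0,1],[0,0,-0.3,0,1],[0,0,-0.5,0,1],[0,0,-0.65,0,1],[0,0,-0.75,0,1],[0,0,-0.75,0,1]]}}

```text
t: 79.65
tcp_pos: [0.5313, 0.2612, 0.2083]
tcp_rot: [1.979, 2.44, 0.002]
contact_force: [1.2, -0.6, -0.2]
finger_gap: 0.0336
finger_force: 57.8
```

```bash
python3 -c "
from h import *
to(.531,-.2712,.2)"
```

```text
t 79.65 tcp [0.5313 0.2612 0.2083] yaw 101.92 gap 0.0336 F [ 1.2 -0.6 -0.2] tilt [0.001  0.0006]
shift [-5.209 -1.103  0.08 ] twist 0.008
```

Call:
{"name": "move_arm", "arguments": {"rows": [[-0.08,-0.02,0,0,1],[-0.2,-0.04,0,0,1],[-0.33,-0.07,0,0,1],[-0.46,-0.1,0,0,1],[-0.6,-0.13,0,0,1],[-0.74,-0.16,0,0,1],[-0.87,-0.19,0,0,1],[-1,-0.21,0,0,1]]}}

```text
t: 80.65
tcp_pos: [0.5312, 0.158, 0.2077]
tcp_rot: [-1.979, -2.44, -0.0]
contact_force: [0.2, 0.1, -1.0]
finger_gap: 0.0338
finger_force: 57.8
```

Call:
{"name": "move_arm", "arguments": {"rows": [[-0.12,-0.02,0,0,1],[-0.25,-0.05,0,0,1],[-0.37,-0.08,0,0,1],[-0.5,-0.1,0,0,1],[-0.62,-0.13,0,0,1],[-0.75,-0.16,0,0,1],[-0.87,-0.19,0,0,1],[-1,-0.21,0,0,1]]}}

```text
t: 81.65
tcp_pos: [0.5312, 0.056, 0.2077]
tcp_rot: [-1.979, -2.44, -0.0]
contact_force: [0.5, 0.5, -0.9]
finger_gap: 0.0339
finger_force: 57.8
```

Call:
{"name": "move_arm", "arguments": {"rows": [[-0.12,-0.02,0,0,1],[-0.25,-0.05,0,0,1],[-0.37,-0.08,0,0,1],[-0.5,-0.1,0,0,1],[-0.62,-0.13,0,0,1],[-0.75,-0.16,0,0,1],[-0.87,-0.19,0,0,1],[-1,-0.21,0,0,1]]}}

```text
t: 82.65
tcp_pos: [0.5313, -0.0462, 0.2077]
tcp_rot: [-1.979, -2.44, -0.0]
contact_force: [-0.9, -0.4, -2.1]
finger_gap: 0.0338
finger_force: 57.8
```

Call:
{"name": "move_arm", "arguments": {"rows": [[-0.12,-0.02,0,0,1],[-0.25,-0.05,0,0,1],[-0.37,-0.08,0,0,1],[-0.5,-0.1,0,0,1],[-0.62,-0.13,0,0,1],[-0.75,-0.16,0,0,1],[-0.87,-0.19,0,0,1],[-1,-0.21,0,0,1]]}}

```text
t: 83.65
tcp_pos: [0.5314, -0.1484, 0.2076]
tcp_rot: [-1.979, -2.44, -0.0]
contact_force: [-0.3, -0.3, -1.2]
finger_gap: 0.0338
finger_force: 57.8
```

Call:
{"name": "move_arm", "arguments": {"rows": [[-0.12,-0.02,0,0,1],[-0.25,-0.05,0,0,1],[-0.37,-0.08,0,0,1],[-0.5,-0.1,0,0,1],[-0.62,-0.13,0,0,1],[-0.75,-0.16,0,0,1],[-0.87,-0.19,0,0,1],[-1,-0.21,0,0,1]]}}

```text
t: 84.65
tcp_pos: [0.5315, -0.2506, 0.2076]
tcp_rot: [-1.979, -2.44, -0.0]
contact_force: [0.3, 0.4, -1.7]
finger_gap: 0.0337
finger_force: 57.8
```

```bash
python3 -c "
from h import *
to(.531,-.2712,.1416)"
```

```text
t 84.65 tcp [ 0.5315 -0.2506  0.2076] yaw 101.92 gap 0.0337 F [ 0.3  0.4 -1.7] tilt [-0.0002  0.0002]
shift [-0.201 -0.047  0.66 ] twist 0.008
```

Call:
{"name": "move_arm", "arguments": {"rows": [[-0.1,-0.02,0,0,1],[-0.19,-0.045,0,0,1],[-0.195,-0.045,0.12,0,1],[-0.195,-0.045,0.28,0,1],[-0.195,-0.045,0.42,0,1],[-0.195,-0.045,0.53,0,1],[-0.195,-0.045,0.6,0,1],[-0.195,-0.045,0.61,0,1]]}}

```text
t: 85.65
tcp_pos: [0.5311, -0.2696, 0.1461]
tcp_rot: [-1.978, -2.44, 0.0]
contact_force: [0.1, -0.0, -0.7]
finger_gap: 0.0337
finger_force: 57.8
```

Call:
{"name": "move_arm", "arguments": {"rows": [[0,0,0.01,0,1],[0,0,0.02,0,1],[0,0,0.025,0,1],[0,0,0.03,0,1],[0,0,0.03,0,1],[0,0,0.03,0,1],[0,0,0.03,0,1],[0,0,0.03,0,1]]}}

```text
t: 86.65
tcp_pos: [0.5312, -0.2698, 0.1437]
tcp_rot: [-1.979, -2.44, -0.0]
contact_force: [0.7, -0.2, -1.6]
finger_gap: 0.0337
finger_force: 57.8
```

```bash
python3 -c "
from h import *
to(.531,-.2712,.1416)"
```

```text
t 86.65 tcp [ 0.5312 -0.2698  0.1437] yaw 101.92 gap 0.0337 F [ 0.7 -0.2 -1.6] tilt [0.     0.0001]
shift [-0.013 -0.005  0.021] twist 0.008
```

Call:
{"name": "move_arm", "arguments": {"rows": [[-0.012,-0.003,0.01,0,1],[-0.012,-0.003,0.018,0,1],[-0.012,-0.003,0.023,0,1],[-0.012,-0.003,0.023,0,0.4],[-0.012,-0.003,0.023,0,0.25],[-0.012,-0.003,0.023,0,0.25],[-0.012,-0.003,-0.3,0,0.25],[-0.012,-0.003,-0.75,0,0.25]]}}

```text
t: 87.65
tcp_pos: [0.5305, -0.2706, 0.2184]
tcp_rot: [-1.977, -2.438, 0.001]
contact_force: [1.4, 0.4, 0.2]
finger_gap: 0.0643
finger_force: 0.0
```

```bash
python3 -c "
from h import *
to(.4603,.2726,.22)"
```

```text
t 87.65 tcp [ 0.5305 -0.2706  0.2184] yaw 101.93 gap 0.0643 F [1.4 0.4 0.2] tilt [-0.0028  0.0014]
shift [ 5.46   0.436 -0.006] twist 0.008
```

Call:
{"name": "move_arm", "arguments": {"rows": [[0.12,0,0,0,0.25],[0.25,0.02,0,0,0.25],[0.37,0.03,0,0,0.25],[0.5,0.04,0,0,0.25],[0.62,0.05,0,0,0.25],[0.75,0.06,0,0,0.25],[0.87,0.07,0,0,0.25],[1,0.08,0,0,0.25]]}}

```text
t: 88.65
tcp_pos: [0.5183, -0.1708, 0.2187]
tcp_rot: [1.979, 2.44, 0.0]
contact_force: [-0.4, 0.6, -0.1]
finger_gap: 0.0639
finger_force: 0.0
```

Call:
{"name": "move_arm", "arguments": {"rows": [[0.12,0,0,0,0.25],[0.25,0.02,0,0,0.25],[0.37,0.03,0,0,0.25],[0.5,0.04,0,0,0.25],[0.62,0.05,0,0,0.25],[0.75,0.06,0,0,0.25],[0.87,0.07,0,0,0.25],[1,0.08,0,0,0.25]]}}

```text
t: 89.65
tcp_pos: [0.5055, -0.0713, 0.2187]
tcp_rot: [1.979, 2.44, 0.0]
contact_force: [-0.5, 0.7, -0.1]
finger_gap: 0.0641
finger_force: 0.0
```

Call:
{"name": "move_arm", "arguments": {"rows": [[0.12,0,0,0,0.25],[0.25,0.02,0,0,0.25],[0.37,0.03,0,0,0.25],[0.5,0.04,0,0,0.25],[0.62,0.05,0,0,0.25],[0.75,0.06,0,0,0.25],[0.87,0.07,0,0,0.25],[1,0.08,0,0,0.25]]}}

```text
t: 90.65
tcp_pos: [0.4926, 0.0282, 0.2187]
tcp_rot: [1.979, 2.44, 0.0]
contact_force: [0.3, 0.1, 0.2]
finger_gap: 0.0643
finger_force: 0.0
```

Call:
{"name": "move_arm", "arguments": {"rows": [[0.12,0,0,0,0.25],[0.25,0.02,0,0,0.25],[0.37,0.03,0,0,0.25],[0.5,0.04,0,0,0.25],[0.62,0.05,0,0,0.25],[0.75,0.06,0,0,0.25],[0.87,0.07,0,0,0.25],[1,0.08,0,0,0.25]]}}

```text
t: 91.65
tcp_pos: [0.4798, 0.1277, 0.2187]
tcp_rot: [1.979, 2.44, 0.0]
contact_force: [-0.1, 0.0, 0.0]
finger_gap: 0.0639
finger_force: 0.0
```

Call:
{"name": "move_arm", "arguments": {"rows": [[0.12,0,0,0,0.25],[0.25,0.02,0,0,0.25],[0.37,0.03,0,0,0.25],[0.5,0.04,0,0,0.25],[0.62,0.05,0,0,0.25],[0.75,0.06,0,0,0.25],[0.87,0.07,0,0,0.25],[1,0.08,0,0,0.25]]}}

```text
t: 92.65
tcp_pos: [0.467, 0.2272, 0.2187]
tcp_rot: [1.979, 2.44, 0.0]
contact_force: [-0.0, -0.0, -0.4]
finger_gap: 0.0638
finger_force: 0.0
```

```bash
python3 -c "
from h import *
to(.4603,.2726,.1305)
tops((.5304,-.2719),(.5634,-.314),(.4605,.272))"
```

```text
t 92.65 tcp [0.467  0.2272 0.2187] yaw 101.9 gap 0.0638 F [-0.  -0.  -0.4] tilt [0.0001 0.    ]
shift [0.458 0.028 0.882] twist 0.007
top [ 0.5317 -0.2722  0.1203] [0.019 0.023 0.013] 61
top [ 0.5628 -0.3142  0.1322] [0.019 0.02  0.012] 53
top [0.4539 0.2587 0.5539] [0.028 0.021 0.017] 139
scene [ 0.5331 -0.2716  0.1178] [0.022 0.026 0.014] 51
scene [ 0.5641 -0.3132  0.1281] [0.02  0.024 0.014] 49
scene [0.4568 0.2617 0.5419] [0.037 0.025 0.016] 325
```

Call:
{"name": "move_arm", "arguments": {"rows": [[0.15,0.01,0,0,0.25],[0.32,0.02,0,0,0.25],[0.43,0.03,0,0,0.25],[0.445,0.03,0,0,0.25],[0.445,0.03,0.1,0,0.25],[0.445,0.03,0.3,0,0.25],[0.445,0.03,0.5,0,0.25],[0.445,0.03,0.7,0,0.25]]}}

```text
t: 93.75
tcp_pos: [0.4609, 0.2695, 0.1475]
tcp_rot: [1.98, 2.439, -0.001]
contact_force: [-0.1, -0.6, -0.6]
finger_gap: 0.0642
finger_force: 0.0
```

```bash
python3 -c "
from h import *
to(.4603,.2726,.1305)"
```

```text
t 93.75 tcp [0.4609 0.2695 0.1475] yaw 101.84 gap 0.0642 F [-0.1 -0.6 -0.6] tilt [-0.0004 -0.0009]
shift [0.031 0.001 0.17 ] twist 0.005
```

Call:
{"name": "move_arm", "arguments": {"rows": [[0.018,0,0.08,0,0.25],[0.018,0,0.14,0,0.25],[0.018,0,0.155,0,0.25],[0.018,0,0.155,0,0.25],[0.018,0,0.155,0,0.6],[0.018,0,0.155,0,1],[0.018,0,0.155,0,1],[0.018,0,0.155,0,1]]}}

```text
t: 94.75
tcp_pos: [0.4604, 0.2724, 0.1338]
tcp_rot: [-1.979, -2.44, -0.001]
contact_force: [-1.2, -0.4, 6.0]
finger_gap: 0.0407
finger_force: 60.1
```

Call:
{"name": "move_arm", "arguments": {"rows": [[0,0,0,0,1],[0,0,0,0,1],[0,0,-0.1,0,1],[0,0,-0.3,0,1],[0,0,-0.5,0,1],[0,0,-0.65,0,1],[0,0,-0.75,0,1],[0,0,-0.75,0,1]]}}

```text
t: 95.75
tcp_pos: [0.4607, 0.2726, 0.2088]
tcp_rot: [1.978, 2.44, 0.002]
contact_force: [1.3, 0.5, -1.5]
finger_gap: 0.0404
finger_force: 60.7
```

```bash
python3 -c "
from h import *
to(.543,-.2183,.2)"
```

```text
t 95.75 tcp [0.4607 0.2726 0.2088] yaw 101.92 gap 0.0404 F [ 1.3  0.5 -1.5] tilt [0.001  0.0007]
shift [-4.973 -0.209  0.085] twist 0.008
```

Call:
{"name": "move_arm", "arguments": {"rows": [[-0.08,0,0,0,1],[-0.2,-0.01,0,0,1],[-0.33,-0.01,0,0,1],[-0.46,-0.02,0,0,1],[-0.6,-0.03,0,0,1],[-0.74,-0.03,0,0,1],[-0.87,-0.04,0,0,1],[-1,-0.042,0,0,1]]}}

```text
t: 96.75
tcp_pos: [0.4771, 0.1728, 0.2082]
tcp_rot: [-1.979, -2.44, -0.0]
contact_force: [-0.2, -0.7, -1.1]
finger_gap: 0.0402
finger_force: 60.7
```

Call:
{"name": "move_arm", "arguments": {"rows": [[-0.12,0,0,0,1],[-0.25,-0.01,0,0,1],[-0.37,-0.01,0,0,1],[-0.5,-0.02,0,0,1],[-0.62,-0.03,0,0,1],[-0.75,-0.03,0,0,1],[-0.87,-0.04,0,0,1],[-1,-0.042,0,0,1]]}}

```text
t: 97.75
tcp_pos: [0.4936, 0.0742, 0.2082]
tcp_rot: [-1.978, -2.44, -0.0]
contact_force: [-0.7, -0.8, -2.4]
finger_gap: 0.0404
finger_force: 60.7
```

Call:
{"name": "move_arm", "arguments": {"rows": [[-0.12,0,0,0,1],[-0.25,-0.01,0,0,1],[-0.37,-0.01,0,0,1],[-0.5,-0.02,0,0,1],[-0.62,-0.03,0,0,1],[-0.75,-0.03,0,0,1],[-0.87,-0.04,0,0,1],[-1,-0.042,0,0,1]]}}

```text
t: 98.75
tcp_pos: [0.5101, -0.0245, 0.2082]
tcp_rot: [-1.978, -2.44, -0.0]
contact_force: [0.6, 0.7, -1.4]
finger_gap: 0.0403
finger_force: 60.7
```

Call:
{"name": "move_arm", "arguments": {"rows": [[-0.12,0,0,0,1],[-0.25,-0.01,0,0,1],[-0.37,-0.01,0,0,1],[-0.5,-0.02,0,0,1],[-0.62,-0.03,0,0,1],[-0.75,-0.03,0,0,1],[-0.87,-0.04,0,0,1],[-1,-0.042,0,0,1]]}}

```text
t: 99.75
tcp_pos: [0.5267, -0.1232, 0.2081]
tcp_rot: [-1.978, -2.44, -0.0]
contact_force: [0.5, -0.8, -0.7]
finger_gap: 0.0409
finger_force: 60.7
```

Call:
{"name": "move_arm", "arguments": {"rows": [[-0.12,0,0,0,1],[-0.25,-0.01,0,0,1],[-0.4,-0.01,0,0,1],[-0.55,-0.02,0,0,1],[-0.7,-0.03,0,0,1],[-0.85,-0.03,0,0,1],[-0.95,-0.04,0.05,0,1],[-0.965,-0.04,0.2,0,1]]}}

```text
t: 100.75
tcp_pos: [0.543, -0.2189, 0.1879]
tcp_rot: [1.979, 2.438, 0.001]
contact_force: [-0.4, -0.5, -0.8]
finger_gap: 0.0405
finger_force: 60.7
```

```bash
python3 -c "
from h import *
to(.543,-.2183,.1418)"
```

```text
t 100.75 tcp [ 0.543  -0.2189  0.1879] yaw 101.85 gap 0.0405 F [-0.4 -0.5 -0.8] tilt [ 0.0016 -0.0008]
shift [0.006 0.001 0.461] twist 0.005
```

Call:
{"name": "move_arm", "arguments": {"rows": [[0,0,0.08,0,1],[0,0,0.18,0,1],[0,0,0.27,0,1],[0,0,0.35,0,1],[0,0,0.4,0,1],[0,0,0.42,0,1],[0,0,0.43,0,1],[0,0,0.43,0,1]]}}

```text
t: 101.75
tcp_pos: [0.5427, -0.2178, 0.1453]
tcp_rot: [1.979, 2.44, 0.0]
contact_force: [0.7, -0.3, -2.1]
finger_gap: 0.0404
finger_force: 60.7
```

```bash
python3 -c "
from h import *
to(.543,-.2183,.1418)"
```

```text
t 101.75 tcp [ 0.5427 -0.2178  0.1453] yaw 101.91 gap 0.0404 F [ 0.7 -0.3 -2.1] tilt [ 0.0004 -0.0001]
shift [-0.005  0.002  0.035] twist 0.008
```

Call:
{"name": "move_arm", "arguments": {"rows": [[-0.005,0,0.012,0,1],[-0.005,0,0.024,0,1],[-0.005,0,0.032,0,1],[-0.005,0,0.037,0,1],[-0.005,0,0.037,0,1],[-0.005,0,0.037,0,0.4],[-0.005,0,0.037,0,0.2],[-0.005,0,0.037,0,0.2]]}}

```text
t: 102.75
tcp_pos: [0.5428, -0.2182, 0.1413]
tcp_rot: [-1.979, -2.44, -0.0]
contact_force: [-0.3, 0.7, 0.4]
finger_gap: 0.0683
finger_force: 0.0
```

Call:
{"name": "move_arm", "arguments": {"rows": [[0,0,-0.1,0,0.2],[0,0,-0.3,0,0.2],[0,0,-0.5,0,0.2],[0,0,-0.7,0,0.2],[0,0,-0.9,0,0.2],[0.1,0,-1,0,0.2],[0.3,0,-1,0,0.2],[0.5,0,-1,0,0.2]]}}

```text
t: 103.75
tcp_pos: [0.5316, -0.1669, 0.2408]
tcp_rot: [-1.976, -2.44, -0.0]
contact_force: [-0.3, 1.1, -0.6]
finger_gap: 0.0684
finger_force: 0.0
```

Call:
{"name": "move_arm", "arguments": {"rows": [[0.2,0,0,0,0.2],[0.4,0,0,0,0.2],[0.6,0,0,0,0.2],[0.8,0,0,0,0.2],[1,0,0,0,0.2],[1,0,0,0,0.2],[1,0,0,0,0.2],[1,0,0,0,0.2]]}}

```text
t: 104.75
tcp_pos: [0.5119, -0.0725, 0.2415]
tcp_rot: [1.98, 2.438, -0.001]
contact_force: [0.8, -0.2, -0.4]
finger_gap: 0.0686
finger_force: 0.0
```

Call:
{"name": "move_arm", "arguments": {"rows": [[0.2,0,0,0,0.2],[0.4,0,0,0,0.2],[0.6,0,0,0,0.2],[0.8,0,0,0,0.2],[1,0,0,0,0.2],[1,0,0,0,0.2],[1,0,0,0,0.2],[1,0,0,0,0.2]]}}

```text
t: 105.75
tcp_pos: [0.4914, 0.025, 0.2415]
tcp_rot: [1.981, 2.437, -0.0]
contact_force: [0.1, 0.2, 0.8]
finger_gap: 0.0685
finger_force: 0.0
```

```bash
python3 -c "
from h import *
to(.543,-.2183,.1418)
tops((.5304,-.2719),(.5634,-.314),(.542,-.2185))
c=manip.camera('scene'); a=cv2.resize(c['frame'][90:240,150:320],None,fx=3.9,fy=3.9,interpolation=cv2.INTER_CUBIC); cv2.imwrite('pics/c7.png',a)"
```

```text
t 105.75 tcp [0.4914 0.025  0.2415] yaw 101.8 gap 0.0685 F [0.1 0.2 0.8] tilt [ 0.0003 -0.0006]
shift [-2.487  0.008  0.999] twist 0.003
top [ 0.5316 -0.2717  0.1217] [0.019 0.023 0.015] 61
top [ 0.5628 -0.3149  0.13  ] [0.019 0.02  0.011] 54
top [ 0.5421 -0.2198  0.1148] [0.033 0.033 0.014] 137
scene [ 0.5337 -0.269   0.1184] [0.023 0.019 0.013] 47
scene [ 0.5642 -0.3137  0.1275] [0.021 0.02  0.013] 48
scene [ 0.5429 -0.2188  0.1118] [0.036 0.038 0.013] 113
```

View pics/c7.png

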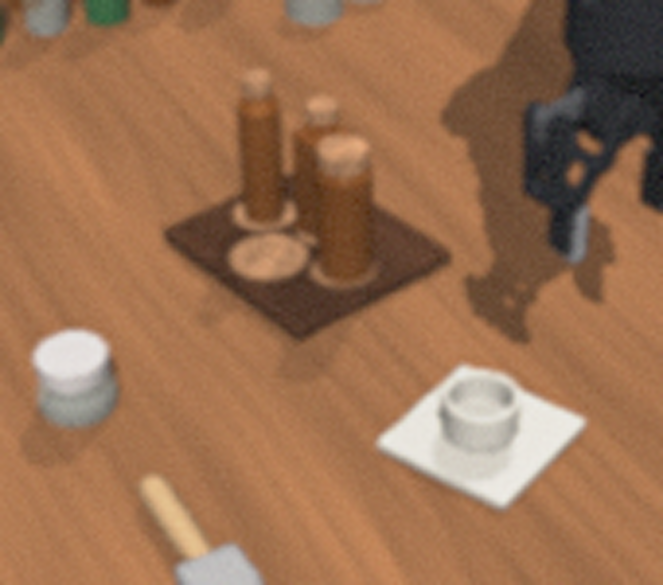

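All three bottles stand upright on their pads at (260,145), (318,165) and (345,215). The pot is in the middle of the tile at (480,425), and the gripper is clear of everything.

```bash
python3 -c "
from h import *
print(manip.hand_in())"
```

```text
the job is handed in; nothing more can be done
None
```

The job is handed in at about 106 s: the pot is in the middle of the tile, all three bottles stand upright within about 2 mm of where they started, and the glass, jar and brush were left alone.

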